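# Set the geared length stop to its marker, slack taken up

## Robot

A 7-joint arm with a two-finger parallel gripper is mounted at the origin on a cart in front of the work surface, level with it; the furniture and walls round the work are solid. World frame = base frame: x ahead of the robot, y to its left, z up, the work surface at z = 0. Lengths are in m, angles in rad, forces in N, time in s.
With the tool pointing down it reaches from about 0.4 to 0.9 m from the base axis. Payload 5.5 kg.
Tool frame: the origin (TCP) lies at the centre of the arm's flange, where the gripper is bolted on; the fingertips stand 173 mm ahead of it and the grasp point (between the pads) lies 155 mm ahead of it; x points along the fingers, z is the direction in which the jaws open and shut, and the axes are right-handed (so a half turn about x gives the same grasp; the last joint's range is limited). The gripper opens to 85 mm and grips with 20 to 120 N. Pads are 22 mm wide; open, the fingers measure 114 mm over their backs; the gripper's body (76 mm by 85 mm) begins 54 mm behind the grasp point. The pads swing forward as they close: fully open they stand 13 mm farther back than shut.
Start: joints at [1.445, 0.501, -0.427, 1.55, 0.221, 1.138, -0.21], TCP at [0.246, -0.601, 0.405] pointing down, gripper open.
Joint ranges: [-2.88, 2.88], [-0.31, 2.03], [-1.54, 1.56], [0.2, 2.42], [-1.41, 4.55], [0.19, 2.02], [-2.57, 2.57]. Speed limits (rad/s): [2.57, 2.57, 3.14, 3.14, 3.14, 3.14, 3.14].

## Interface

Orientations are given as [roll, pitch, yaw] about the fixed x, y, z axes, in that order (R = Rz(yaw) Ry(pitch) Rx(roll)).
In Python, from plant import manip gives the robot as it stands. The module is installed in compiled form; this text tells all that it offers.
- The arm moves only by the tool step_arm, never from a script. Its argument "moves" is text: rows parted by semicolons, each of 7 numbers parted by spaces: the shift along the tool's x, y, z in cm, then the turn, a rotation vector about the tool's x, y, z in rad, then the closure, from -1 (fully open) to 1 (shut), so that 0 is half open. A call has 1 to 12 rows; each row is the pose to reach, as a shift and turn from the pose measured when the call began, along the tool's axes at that moment; what a row does not reach only later rows make up. A row lasts 1/10 s, in which the tool goes at most 50 mm and 8.59 degrees, less where a joint would pass 70% of its speed; a pose out of reach is approached as far as the arm can. A call with a gripper value outside its range is refused whole. The fingers move at their own pace and stop on an object; "grip_force" is the grip in N (left out, the last holds). Time passes only in rows, so rows that repeat a pose let the fingers close. It gives the time, the measured TCP pose, the force and the opening at its end, in the units of the state.
- manip.get_state(): the state, without advancing time (a new reading comes with each control period).
- manip.read_camera(name): name is "scene" or "top" or "wrist"; returns (picture, depth): 400x640x3 uint8, red, green, blue; 400x640 float32, m along the optical axis (not along the pixel's ray), 0 where there is no reading.
- manip.get_calibration(name): a dict with "intrinsics" (3x3 intrinsics, pixels), "R" (3x3) and "t" (3): a world point X has camera coordinates R X + t; the wrist camera has in their place "hand_eye" (4x4, takes a point from camera to tool coordinates, whose origin is the TCP and whose axes are the tool frame's). Camera axes: x right, y down, z forward; pixel columns grow to the right and rows downward; lengths in m; the calibration is good to about 2 mm. The wrist camera is an equidistant fisheye: a pixel r from the principal point sees the ray r / f radians off the axis. A picture is of the moment at which its call begins: read the wrist's pose just before it. get_calibration takes no time and is no camera call.
- manip.job_done(): hands the job in, once; it reports no verdict.
Trained networks look in the newest picture that a camera, given by its name, has taken for a name from the list of things; names that differ only in an ending like _2 or _b are one class to them, and where a whole thing is asked for, a point or a joint stands for the part that bears it (a point fixed in the world has none). Each returns a list of dicts, best first, with "confidence" (0 to 1); they miss things now and then, are a little off and sometimes report something else, mostly with a low value. They report only what shows in the picture. A call takes as long as a camera call.
- manip.search_frame(query, camera): "point" ([column, row] in pixels, amid what is visible of it).
- manip.landmark_of(query, camera): "point" ([column, row] in pixels: a listed point, or the origin of a listed thing).
The state is a dict: "time_s": time; "joint_positions": joint angles; "dq": joint speeds; "joint_efforts": joint torques, N m; "tool_pos": TCP position; "tool_rot": TCP orientation; "wrist_force": force on the tool from outside, world axes, zero at the start; "ft_torque": the same for the moment, N m; "finger_gap": opening from 0.0 (shut) to 1.0 (fully open).
Only numpy, scipy, OpenCV 4.12 (cv2) and the standard library are available. Lean on these libraries where they do the work, as an engineer would, in place of code of your own. Each camera call takes 0.05 s, during which the arm holds its last target.

## Task

Set the length stop so that its steel point is level with the brass marker's point. Its knob is disengaged: press it in, turning it a little as you press, until it drops into the dial and stays in. The gear has slack, so first back the stop off to at least a centimetre left of the marker (knob anticlockwise), then come up to the marker from the left (clockwise) and let go with the slack still taken up that way and the knob in; move the stop by its knob only and leave the things lying round it where they are.

Things in the scene. Friction and masses are not known exactly. Their poses are not given: they have to be found in the camera images.
- unit: Length-stop unit, fixed: plywood board 205 x 220 x 12 mm with a grey housing 110 mm wide whose face slopes 25 deg towards the robot, and behind it a dark wooden rail across, top 115 mm above the bench. Place and yaw vary. Origin on the bench under the centre of the sloping face (58 mm above it); x to the rail (its centre line at x = 90 mm), y left along the rail, z up.
- knob_grip (a point): Black knob on the sloping face: a bar 52 long, 14 thick, 34 mm high on a 60 mm skirt disc, over a 92 mm aluminium dial. Point on its axis, 18 mm above the skirt's top, 15 mm below the bar's top; moves with the knob. z: knob axis, out of the housing, 25 deg from vertical, leaning to the robot. x: along the bar; y: across its thickness. A half turn gives the same grasp.
- knob_press (a joint): How far the knob is pushed in along its axis, m: 0 out (start), 0.008 fully in. About 3 N of friction, no spring: stays where left. Two dogs under it meet four lugs on the dial after 1 mm (blocked, as at the start) unless they stand over gaps; the pattern repeats every 1.571 rad.
- knob_turn (a joint): Knob angle relative to the dial, rad, clockwise (facing the knob) positive. Blocked within 0.49 of 0, +-1.571 ..; drops in between (gap middles +-0.785, +-2.356 ..). Once in, it turns freely inside its gap (0.59 rad of slack): at the gap's upper end (1.08, or -0.49 ..) it drives the dial clockwise, at the lower end (0.49, or -1.08 ..) anticlockwise. Out, it turns freely without the dial.
- dial (a joint): Dial angle, rad, clockwise positive, end stops at +-1.6. About 0.2 N m of friction; stays where left. Geared to the stop, 25 mm per rad: clockwise moves the stop to the right (-y of the unit).
- stop_tip (a point): Tip of the steel point on top of the aluminium stop (40 mm wide), which slides along the front of the rail. On the rail's centre line, 4.5 mm above its top; axes as the unit's (y left along the rail). Starts 12 to 38 mm right of the marker's tip. Never touch the stop itself.
- marker_tip (a point): Tip of the brass marker clip (16 mm wide) fixed on the rail's back edge, pointing forward, 4.5 mm above the rail's top; axes as the unit's. The two points are level when both tips have the same place along y of the unit.
- block_mid (a point): Centre of a loose pine block, 50 x 85 x 45 mm, left of the unit; bystander.
- sanding_mid (a point): Centre of a loose cork sanding block, 64 x 112 x 34 mm, right of the unit; bystander.
- walnut_mid (a point): Centre of a loose dark walnut offcut, 60 x 70 x 22 mm, farther left; bystander.

How it is judged:
By the outcome, as a careful person would: the job done as asked, in the order asked, and still so for the second after the job is handed in, with the robot touching nothing.
It also fails if it takes over 72 s, if anything falls off the work surface, if the arm or the gripper's body presses on something with over 40 N, if the wrist force passes 120 N, or if a joint passes its speed limit or range.

## Working session

There is one attempt and no reset: what is moved stays moved. The work goes in short steps, Python scripts to look and compute and a tool call to move; the robot and the scene stay as the last step left them, time stands still between calls to the robot, and variables do not carry over. Pictures are saved under pics/ and viewed, and the job is handed in when it is done.

Besides the shell and the picture viewer there is one more tool, called after "Call:" as a command line: name --argument value ..., lists and objects as JSON in quotes. step_arm: Moves the arm, as the interface text tells. Its arguments: {"type":"object","properties":{"moves":{"type":"string"},"grip_force":{"type":"number"}},"required":["moves"]}

```bash
mkdir -p pics; cat > h.py <<'E'
import numpy as np, cv2
from plant import manip
from scipy.spatial.transform import Rotation as Ro
def shot(n,f):
    p,d=manip.read_camera(n); cv2.imwrite('pics/'+f,p[:,:,::-1]); return p,d
def pix2w(n,uv,depth):
    c=manip.get_calibration(n);K=np.array(c['intrinsics']);R=np.array(c['R']);t=np.array(c['t'])
    x=np.linalg.inv(K)@np.array([uv[0],uv[1],1.])*depth
    return R.T@(x-t)
def ray(n,uv):
    c=manip.get_calibration(n);K=np.array(c['intrinsics']);R=np.array(c['R']);t=np.array(c['t'])
    d=R.T@(np.linalg.inv(K)@np.array([uv[0],uv[1],1.])); return -R.T@t,d/np.linalg.norm(d)
def proj(n,X):
    c=manip.get_calibration(n);x=np.array(c['R'])@X+np.array(c['t']);x=np.array(c['intrinsics'])@x;return x[:2]/x[2]
E
python3 - <<'E'
from h import *
s=manip.get_state();print({k:np.round(v,3) for k,v in s.items()})
for n in ('scene','top','wrist'):
    p,d=shot(n,n+'0.png'); np.save(n+'d.npy',d)
    print(n,{k:np.round(v,4).tolist() for k,v in manip.get_calibration(n).items()})
    for q in ('unit','knob_grip','stop_tip','marker_tip'):
        for r in manip.landmark_of(q,n)[:2]:
            uv=r['point'];dd=d[int(uv[1]),int(uv[0])]
            print(n,q,np.round(uv,1),round(r['confidence'],2),np.round(pix2w(n,uv,dd),4) if n!='wrist' else '')
E
```

```text
{'time_s': np.float64(0.0), 'joint_positions': array([ 1.445,  0.502, -0.427,  1.551,  0.221,  1.138, -0.21 ]), 'dq': array([-0.001, -0.   ,  0.001, -0.001,  0.   , -0.001, -0.001]), 'joint_efforts': array([ 2.0000e-03, -5.6953e+01, -5.8160e+00, -2.8094e+01,  1.1000e-02,
        1.2000e-02, -0.0000e+00]), 'tool_pos': array([ 0.246, -0.601,  0.404]), 'tool_rot': array([3.114, 1.569, 1.932]), 'wrist_force': array([-0.465, -0.15 , -1.134]), 'ft_torque': array([ 0.043, -0.047, -0.012]), 'finger_gap': np.float64(1.0)}
scene {'intrinsics': [[472.5667, 0.0, 322.6307], [0.0, 472.5667, 198.9963], [0.0, 0.0, 1.0]], 'R': [[0.951, 0.3092, 0.0102], [0.2415, -0.7213, -0.6492], [-0.1933, 0.6198, -0.7606]], 't': [-0.5947, -0.068, 1.1239]}
scene unit [297.5 251.1] 0.76 [ 0.6024 -0.0874  0.0626]
scene knob_grip [285.8 220.3] 0.95 [ 0.5728 -0.0649  0.1191]
scene stop_tip [342.5 229.6] 0.98 [ 0.6793 -0.0513  0.1179]
scene stop_tip [299.6 252.3] 0.37 [ 0.6075 -0.0895  0.0638]
scene marker_tip [339.5 219.6] 0.52 [ 0.6668 -0.0287  0.1153]
scene marker_tip [277.6 329.2] 0.33 [ 0.6185 -0.2363  0.0351]
top {'intrinsics': [[425.6462, 0.0, 318.4889], [0.0, 425.6462, 196.7737], [0.0, 0.0, 1.0]], 'R': [[0.018, -0.9998, -0.0028], [-0.9876, -0.0173, -0.1562], [0.1561, 0.0056, -0.9877]], 't': [0.0345, 0.6172, 0.9636]}
top unit [354.6 211.2] 0.7 [ 0.578  -0.037   0.0918]
top knob_grip [362.3 211.8] 0.98 [ 0.5745 -0.0524  0.1121]
top knob_grip [360.9 163.8] 0.31 [ 0.6824 -0.0487  0.1158]
top stop_tip [358.7 160.9] 0.79 [ 0.6889 -0.0437  0.1164]
top marker_tip [346.8 166.4] 0.57 [ 0.6753 -0.017   0.1183]
wrist {'intrinsics': [[309.7069, 0.0, 318.4536], [0.0, 309.7069, 197.9976], [0.0, 0.0, 1.0]], 'hand_eye': [[-0.0, -0.2833, 0.959, 0.0319], [-0.0009, -0.959, -0.2833, 0.0726], [1.0, -0.0008, -0.0002, -0.0008], [0.0, 0.0, 0.0, 1.0]]}
```

```bash
python3 - <<'E'
import cv2
a=cv2.imread('pics/scene0.png');cv2.imwrite('pics/s1.png',cv2.resize(a[130:330,190:430],None,fx=3,fy=3,interpolation=2))
a=cv2.imread('pics/top0.png');cv2.imwrite('pics/t1.png',cv2.resize(a[110:310,240:480],None,fx=3,fy=3,interpolation=2))
E
```

```text
(no output)
```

View pics/s1.png

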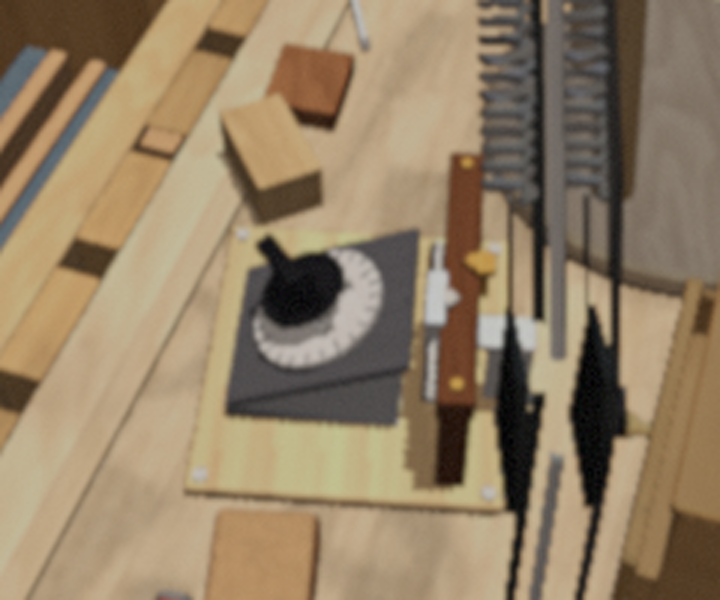

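View pics/t1.png

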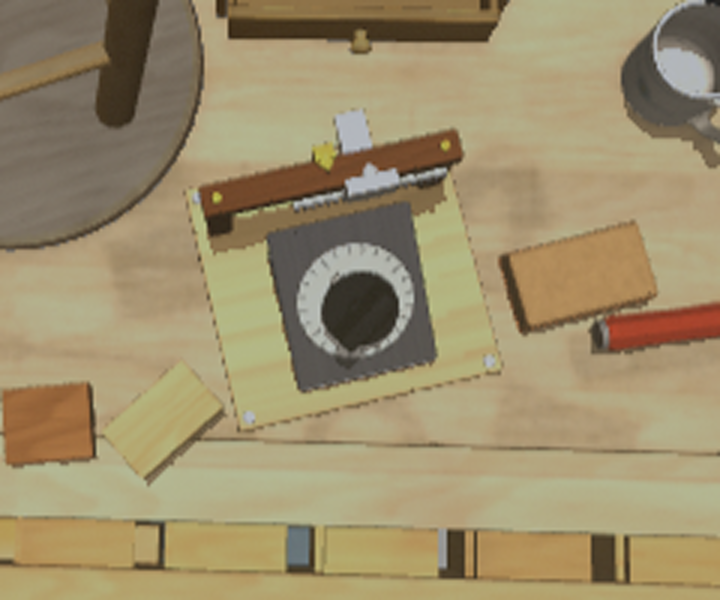

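View pics/scene0.png

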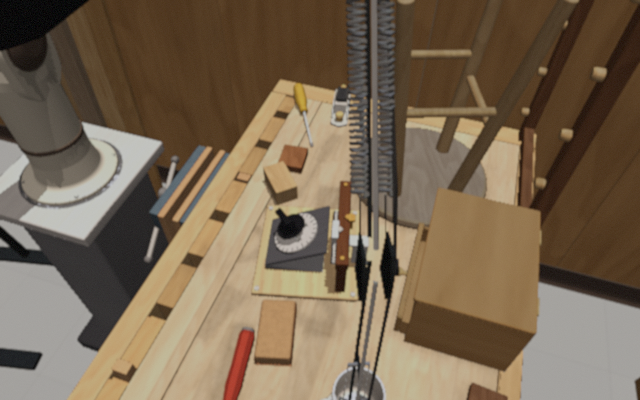

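```bash
python3 - <<'E'
from h import *
d=np.load('topd.npy')
a=cv2.imread('pics/top0.png')
z=lambda u,v:(240+u/3-1/3,110+v/3-1/3)
for nm,uv in dict(bl=(249,417),br=(489,361),tl=(197,198),railL=(217,197),railR=(446,145),steel=(368,168),brass=(327,166),brassfront=(324,168)).items():
    u,v=z(*uv); dd=d[int(round(v)),int(round(u))]; print(nm,np.round(pix2w('top',(u,v),dd),4))
# point cloud
vv,uu=np.mgrid[150:250,300:420]
c=manip.get_calibration('top');K=np.array(c['intrinsics'])
P=np.stack([(uu-K[0,2])/K[0,0],(vv-K[1,2])/K[1,1],np.ones_like(uu)],-1)*d[150:250,300:420,None]
W=(P-np.array(c['t']))@np.array(c['R'])
np.save('W.npy',W)
z=W[...,2]
im=np.clip((z-0.0)/0.16*255,0,255).astype(np.uint8)
im=cv2.applyColorMap(im,cv2.COLORMAP_JET)
b=cv2.convertScaleAbs(a[150:250,300:420],alpha=3)
cv2.imwrite('pics/z.png',cv2.resize(np.hstack([im,b]),None,fx=3.3,fy=3.3,interpolation=0))
d=np.load('scened.npy');a=cv2.imread('pics/scene0.png')
b=cv2.convertScaleAbs(a[180:290,250:370],alpha=3)
c=manip.get_calibration('scene');K=np.array(c['intrinsics'])
vv,uu=np.mgrid[180:290,250:370]
P=np.stack([(uu-K[0,2])/K[0,0],(vv-K[1,2])/K[1,1],np.ones_like(uu)],-1)*d[180:290,250:370,None]
W=(P-np.array(c['t']))@np.array(c['R']);np.save('Ws.npy',W)
im=np.clip((W[...,2]-0.0)/0.16*255,0,255).astype(np.uint8)
im=cv2.applyColorMap(im,cv2.COLORMAP_JET)
cv2.imwrite('pics/zs.png',cv2.resize(np.hstack([im,b]),None,fx=3.3,fy=3.3,interpolation=0))
E
```

```text
bl [0.4952 0.0334 0.0176]
br [ 0.5438 -0.1601  0.0142]
tl [0.6743 0.0793 0.0144]
railL [0.6541 0.0605 0.1157]
railR [ 0.6961 -0.1099  0.1187]
steel [ 0.6769 -0.0514  0.1215]
brass [ 0.6787 -0.0212  0.1179]
brassfront [ 0.6767 -0.0188  0.1199]
```

View pics/z.png

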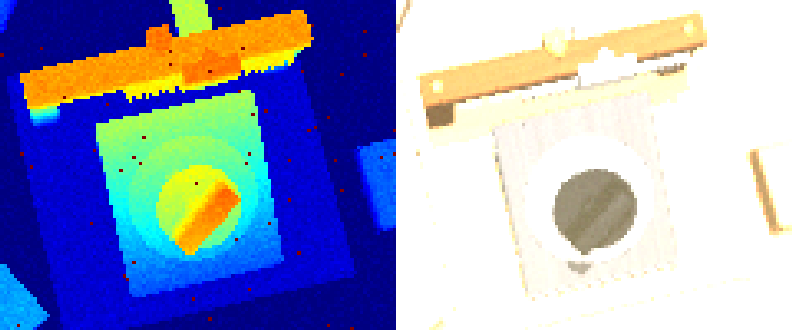

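View pics/zs.png

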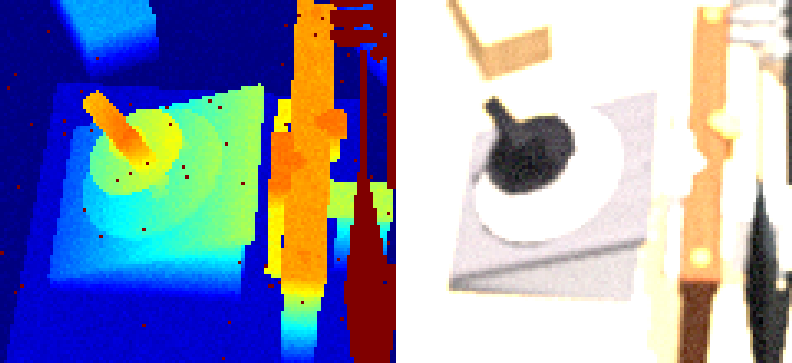

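```bash
python3 - <<'E'
from h import *
W=np.concatenate([np.load('W.npy').reshape(-1,3)])
Ws=np.load('Ws.npy').reshape(-1,3)
for yaw in (0.246,):
  u=np.array([np.cos(yaw),np.sin(yaw),0]);v=np.array([-np.sin(yaw),np.cos(yaw),0])
  for nm,C in(('top',W),('scene',Ws)):
    m=(C[:,2]>.108)&(C[:,2]<.1165)&(C@u>.6)&(C[:,0]<.8)&(C[:,1]<.1)
    r=C[m]; 
    # rail: project
    a,b=np.polyfit(r@v,r@u,1);print(nm,m.sum(),'rail x mean',(r@u).mean(),'range',np.percentile(r@u,[2,98]),'y',np.percentile(r@v,[0.5,99.5]),'slope',a,'z',r[:,2].mean())
    n=-u*np.sin(np.radians(25))+np.array([0,0,1])*np.cos(np.radians(25))
    ex=u*np.cos(np.radians(25))+np.array([0,0,1])*np.sin(np.radians(25))
    g=C[(C@u<.62)&(C@u>.44)&(abs(C@v+.19)<.08)&(C[:,2]>.03)&(C[:,2]<.2)]
    h=g@n
    hist=np.histogram(h,bins=np.arange(h.min(),h.max(),.002));
    print([ (round(e,3),k) for e,k in zip(hist[1],hist[0]) if k>8])
    np.save('g'+nm+'.npy',np.stack([g@ex,g@v,h],1))
E
```

```text
top 617 rail x mean 0.6481782426086931 range [0.62872539 0.66071009] y [-0.28739255 -0.08892481] slope -0.0016052377370161847 z 0.11444203570386731
[(np.float64(-0.189), np.int64(11)), (np.float64(-0.187), np.int64(104)), (np.float64(-0.185), np.int64(439)), (np.float64(-0.183), np.int64(609)), (np.float64(-0.181), np.int64(222)), (np.float64(-0.179), np.int64(70)), (np.float64(-0.177), np.int64(201)), (np.float64(-0.175), np.int64(266)), (np.float64(-0.173), np.int64(124)), (np.float64(-0.157), np.int64(21)), (np.float64(-0.155), np.int64(69)), (np.float64(-0.153), np.int64(126)), (np.float64(-0.151), np.int64(55)), (np.float64(-0.149), np.int64(9)), (np.float64(-0.147), np.int64(10)), (np.float64(-0.143), np.int64(13)), (np.float64(-0.141), np.int64(10)), (np.float64(-0.137), np.int64(9)), (np.float64(-0.135), np.int64(10)), (np.float64(-0.125), np.int64(11)), (np.float64(-0.123), np.int64(28)), (np.float64(-0.121), np.int64(69)), (np.float64(-0.119), np.int64(39))]
scene 816 rail x mean 0.6472476225121065 range [0.63517693 0.65896945] y [-0.28795644 -0.08913719] slope -0.006493120
[... 670 characters left out ...]
t64(38)), (np.float64(-0.185), np.int64(117)), (np.float64(-0.183), np.int64(630)), (np.float64(-0.181), np.int64(595)), (np.float64(-0.179), np.int64(93)), (np.float64(-0.177), np.int64(48)), (np.float64(-0.175), np.int64(302)), (np.float64(-0.173), np.int64(328)), (np.float64(-0.171), np.int64(31)), (np.float64(-0.167), np.int64(14)), (np.float64(-0.155), np.int64(27)), (np.float64(-0.153), np.int64(170)), (np.float64(-0.151), np.int64(160)), (np.float64(-0.149), np.int64(23)), (np.float64(-0.145), np.int64(11)), (np.float64(-0.143), np.int64(14)), (np.float64(-0.141), np.int64(10)), (np.float64(-0.123), np.int64(11)), (np.float64(-0.121), np.int64(31)), (np.float64(-0.119), np.int64(82))]
```

```bash
python3 - <<'E'
from h import *
for nm in('top','scene'):
    g=np.load('g'+nm+'.npy')
    k=g[(g[:,2]>-.1575)&(g[:,2]<-.1475)]; k=k[(abs(k[:,0]-.53)<.04)&(abs(k[:,1]+.188)<.04)]
    hull=cv2.convexHull((k[:,:2]).astype(np.float32))
    print(nm,'skirt',cv2.minEnclosingCircle(hull),np.percentile(k[:,:2],[1,99],axis=0).ravel())
    d=g[(g[:,2]>-.1785)&(g[:,2]<-.171)]; print('dial',np.percentile(d[:,:2],[1,99],axis=0).ravel())
    b=g[(g[:,2]>-.1245)&(g[:,2]<-.115)]; m=b.mean(0); 
    rect=cv2.minAreaRect(b[:,:2].astype(np.float32)*1000); w,V=np.linalg.eigh(np.cov(b[:,:2].T))
    a=V[:,1]; print('bar',len(b),rect,'mean',m,'axis',a,'ang',np.arctan2(a[1],a[0]))
E
```

```text
top skirt ((0.5320461392402649, -0.18782834708690643), 0.029909811913967133) [ 0.50420584 -0.2158582   0.56087736 -0.15935381]
dial [ 0.48712379 -0.23332802  0.58389226 -0.14388618]
bar 149 ((532.6172485351562, -188.15792846679688), (15.857076644897461, 50.82228088378906), 38.252933502197266) mean [ 0.53328025 -0.18788703 -0.11973486] axis [-0.6068156   0.79484264] ang 2.222844431463171
scene skirt ((0.5305655002593994, -0.18769410252571106), 0.03066452592611313) [ 0.50236246 -0.21745416  0.55897532 -0.15912581]
dial [ 0.48673389 -0.23324109  0.57572895 -0.1465815 ]
bar 144 ((530.80029296875, -188.83358764648438), (13.874125480651855, 53.16809844970703), 37.494041442871094) mean [ 0.53211551 -0.19079525 -0.1189871 ] axis [-0.6012666   0.79904848] ang 2.215881630097445
```

```bash
cat >> h.py <<'E'
yaw=0.246;c25,s25=np.cos(np.radians(25)),np.sin(np.radians(25))
u=np.array([np.cos(yaw),np.sin(yaw),0]);v=np.array([-np.sin(yaw),np.cos(yaw),0]);Z=np.array([0,0,1.])
n=-u*s25+Z*c25; ex=u*c25+Z*s25
G0=ex*.5315-v*.188-n*.135
def toolR(ang,sgn):  # tool y along sgn*bar dir at angle ang
    y=sgn*(ex*np.cos(ang)+v*np.sin(ang)); x=-n; return np.stack([x,y,np.cross(x,y)],1)
def pose():
    s=manip.get_state(); return np.array(s['tool_pos']),Ro.from_euler('xyz',s['tool_rot']).as_matrix(),s
def rel(p,R):
    q,Q,s=pose(); return np.round(Q.T@(p-q)*100,2),np.round(Ro.from_matrix(Q.T@R).as_rotvec(),3)
E
python3 - <<'E'
from h import *
q,Q,s=pose();print(Q.round(2));print('G0',G0,'n',n)
for sg in (1,-1):
    R=toolR(2.22,sg); print(sg,R.round(2),rel(G0+n*.255,R))
    R=toolR(2.22+.0,sg)
E
```

```text
[[ 0.    0.93  0.38]
 [-0.    0.38 -0.93]
 [-1.    0.    0.  ]]
G0 [ 0.56831937 -0.05113883  0.10227005] n [-0.40989504 -0.10291868  0.90630779]
1 [[ 0.41 -0.73  0.55]
 [ 0.1   0.64  0.76]
 [-0.91 -0.26  0.34]] (array([  7.13,  39.98, -40.26]), array([-2.039, -0.485,  0.199]))
-1 [[ 0.41  0.73 -0.55]
 [ 0.1  -0.64 -0.76]
 [-0.91  0.26 -0.34]] (array([  7.13,  39.98, -40.26]), array([1.047, 0.174, 0.423]))
```

Call:
step_arm --moves "1 10 -10 0.25 0.04 0.1 -1; 2 20 -20 0.5 0.08 0.2 -1; 4 30 -30 0.8 0.13 0.32 -1; 7 40 -40 1.047 0.174 0.423 -1; 7 40 -40 1.047 0.174 0.423 -1; 7 40 -40 1.047 0.174 0.423 -1; 7 40 -40 1.047 0.174 0.423 -1; 7 40 -40 1.047 0.174 0.423 -1; 7 40 -40 1.047 0.174 0.423 -1; 7 40 -40 1.047 0.174 0.423 -1; 7 40 -40 1.047 0.174 0.423 -1; 7 40 -40 1.047 0.174 0.423 -1"

```text
time_s: 1.95
tool_pos: [0.4659, -0.0748, 0.3349]
tool_rot: [2.494, 1.133, 0.254]
wrist_force: [0.2, -0.6, 0.0]
finger_gap: 0.999
```

```bash
cat >> h.py <<'E'
def wproj(X,Q,q):
    c=manip.get_calibration('wrist');H=np.array(c['hand_eye']);K=np.array(c['intrinsics'])
    t=Q.T@(X-q); x=H[:3,:3].T@(t-H[:3,3]); th=np.arctan2(np.hypot(x[0],x[1]),x[2]);r=th*K[0,0]
    ph=np.arctan2(x[1],x[0]);return np.array([K[0,2]+r*np.cos(ph),K[1,2]+r*np.sin(ph)])
def wray(uv,Q,q):
    c=manip.get_calibration('wrist');H=np.array(c['hand_eye']);K=np.array(c['intrinsics'])
    d=np.array(uv)-K[:2,2];r=np.hypot(*d);th=r/K[0,0];x=np.array([*(d/r*np.sin(th)),np.cos(th)])
    return q+Q@H[:3,3],Q@H[:3,:3]@x
E
python3 - <<'E'
from h import *
q,Q,s=pose();print(s['joint_positions'].round(3) if hasattr(s['joint_positions'],'round') else s['joint_positions'])
print(rel(G0+n*.255,toolR(2.22,-1)))
p,d=shot('wrist','w1.png')
np.save('wd.npy',d)
print(wproj(G0,Q,q), wproj(G0+n*.015,Q,q))
for qn in ('knob_grip','stop_tip','marker_tip'):
    for r in manip.landmark_of(qn,'wrist')[:2]: print(qn,np.round(r['point'],1),r['confidence'])
E
```

```text
[ 0.718  0.195 -0.593  2.216 -0.174  0.365 -1.933]
(array([ 0.03, -0.03,  0.36]), array([ 0.006, -0.003,  0.002]))
[324.90277346 204.52619534] [325.26835845 210.96332688]
knob_grip [326.5 209.2] 0.97
stop_tip [243.  93.] 0.92
marker_tip [222.  121.5] 0.55
```

View pics/w1.png

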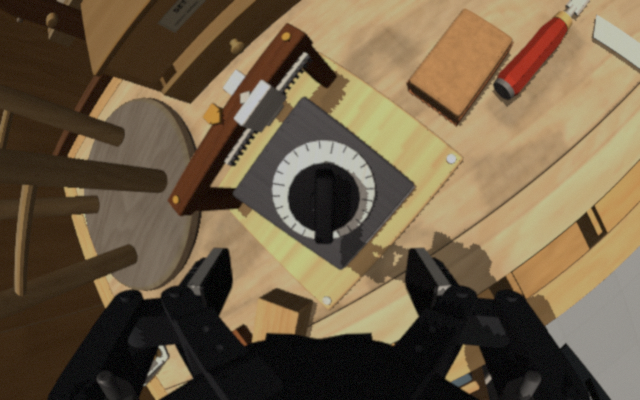

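Call:
step_arm --moves "2 0 0.36 0 0 0 -1; 4 0 0.36 0 0 0 -1; 6 0 0.36 0 0 0 -1; 7.5 0 0.36 0 0 0 -1; 9 0 0.36 0 0 0 -1; 9.6 0 0.36 0 0 0 -1; 9.6 0 0.36 0 0 0 -1; 9.6 0 0.36 0 0 0 -1" --grip_force 60

```text
time_s: 2.95
tool_pos: [0.5021, -0.075, 0.2466]
tool_rot: [2.492, 1.136, 0.245]
wrist_force: [-0.6, -0.1, 0.9]
finger_gap: 0.998
```

```bash
python3 - <<'E'
from h import *
q,Q,s=pose();print(np.round(s['joint_positions'],3))
print(rel(G0+n*.159,toolR(2.22,-1)))
p,d=shot('wrist','w2.png')
print(wproj(G0+n*.015,Q,q))
p,d=shot('scene','s2.png');b=p[130:330,190:430,::-1];cv2.imwrite('pics/s2.png',cv2.resize(b,None,fx=3,fy=3,interpolation=2))
E
```

```text
[ 0.701  0.46  -0.636  2.189  0.522  0.192 -2.569]
(array([ 0.14, -0.41, -0.62]), array([0.   , 0.002, 0.001]))
[304.7001049  290.52600308]
```

View pics/w2.png

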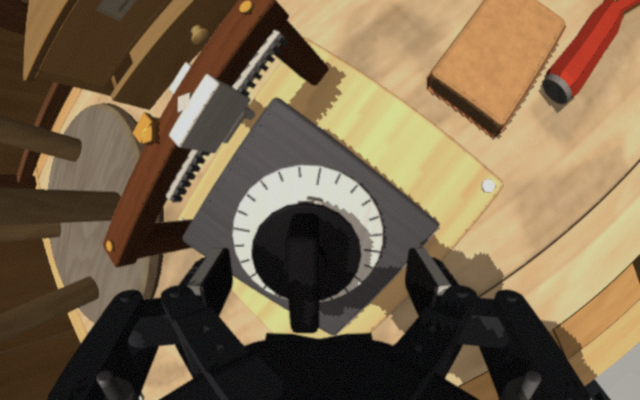

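View pics/s2.png

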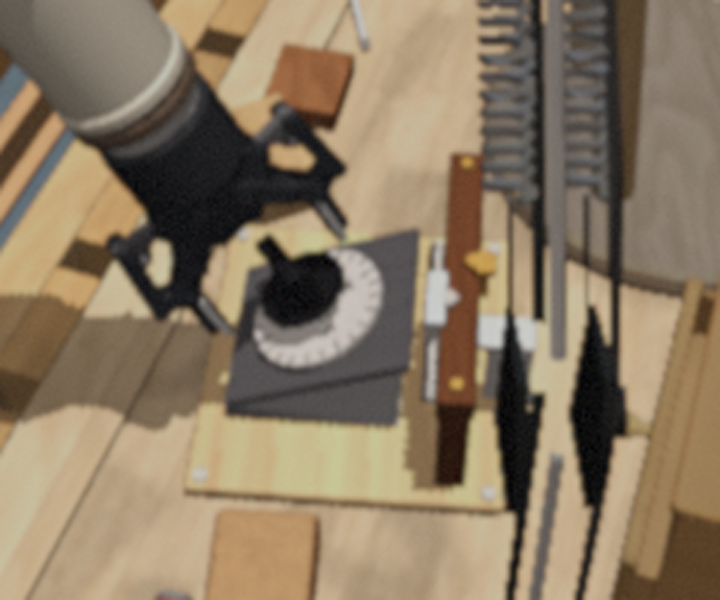

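Call:
step_arm --moves "-3 0 0 0 0 0 -1; -6 -0.2 -0.3 -0.1 0 0 -1; -8 -0.4 -0.6 -0.25 0 0 -1; -8 -0.4 -0.6 -0.4 0 0 -1; -8 -0.4 -0.6 -0.55 0 0 -1; -8 -0.4 -0.6 -0.7 0 0 -1; -8 -0.4 -0.6 -0.85 0 0 -1; -8 -0.4 -0.6 -1.0 0 0 -1; -8 -0.4 -0.6 -1.15 0 0 -1; -8 -0.4 -0.6 -1.3 0 0 -1; -8 -0.4 -0.6 -1.45 0 0 -1; -8 -0.4 -0.6 -1.57 0 0 -1"

```text
time_s: 4.25
tool_pos: [0.4697, -0.0763, 0.3205]
tool_rot: [0.924, 1.137, 0.243]
wrist_force: [0.5, 0.1, -0.2]
finger_gap: 1.001
```

```bash
python3 - <<'E'
from h import *
q,Q,s=pose();print(np.round(s['joint_positions'],3))
print(rel(G0+n*.235,toolR(2.22,1)))
p,d=shot('wrist','w3.png')
E
```

```text
[ 1.278  0.532 -1.325  2.206  0.861  0.497 -1.289]
(array([ 0.58,  0.02, -0.03]), array([-1.576, -0.003,  0.002]))
```

View pics/w3.png

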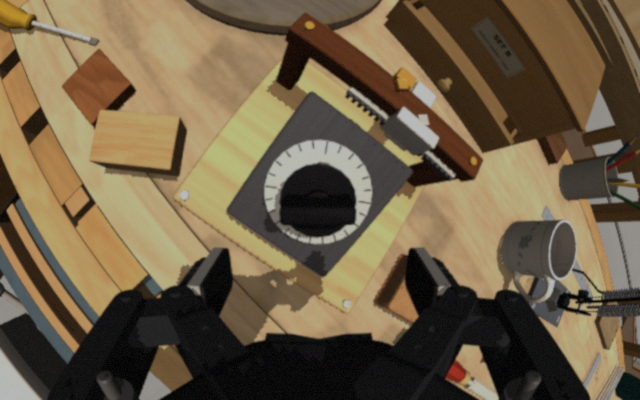

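Call:
step_arm --moves "0.5 0 0 -0.14 0 0 -1; 0.5 0 0 -0.28 0 0 -1; 0.5 0 0 -0.42 0 0 -1; 0.5 0 0 -0.56 0 0 -1; 0.5 0 0 -0.7 0 0 -1; 0.5 0 0 -0.84 0 0 -1; 0.5 0 0 -0.98 0 0 -1; 0.5 0 0 -1.12 0 0 -1; 0.5 0 0 -1.26 0 0 -1; 0.5 0 0 -1.4 0 0 -1; 0.5 0 0 -1.54 0 0 -1; 0.5 0 0 -1.58 0 0 -1"

```text
time_s: 5.5
tool_pos: [0.4713, -0.0763, 0.3153]
tool_rot: [-0.658, 1.14, 0.245]
wrist_force: [0.6, 0.1, -0.6]
finger_gap: 1.001
```

```bash
python3 - <<'E'
from h import *
q,Q,s=pose();print(np.round(s['joint_positions'],3))
print(rel(G0+n*.159,toolR(2.22,1)))
E
```

```text
[ 1.335  0.76  -1.498  2.204  1.158  0.703  0.069]
(array([ 7.64, -0.01,  0.15]), array([ 0.008, -0.005, -0.003]))
```

Call:
step_arm --moves "2 0 0.15 0 0 0 -1; 4 0 0.15 0 0 0 -1; 5.5 0 0.15 0 0 0 -1; 7 0 0.15 0 0 0 -1; 7.6 0 0.15 0 0 0 -1; 7.6 0 0.15 0 0 0 -1; 7.6 0 0.15 0 0 0 -1"

```text
time_s: 6.2
tool_pos: [0.5028, -0.0675, 0.247]
tool_rot: [-0.657, 1.141, 0.244]
wrist_force: [0.2, 0.2, 0.7]
finger_gap: 0.999
```

```bash
python3 - <<'E'
from h import *
q,Q,s=pose();print(np.round(s['joint_positions'],3))
print(rel(G0+n*.159,toolR(2.22,1)))
p,d=shot('wrist','w4.png')
print(wproj(G0+n*.015,Q,q))
E
```

```text
[ 1.133  0.822 -1.27   2.179  1.371  0.617 -0.103]
(array([ 0.07, -0.01,  0.  ]), array([ 0.007, -0.006, -0.003]))
[319.30806726 287.55598718]
```

View pics/w4.png

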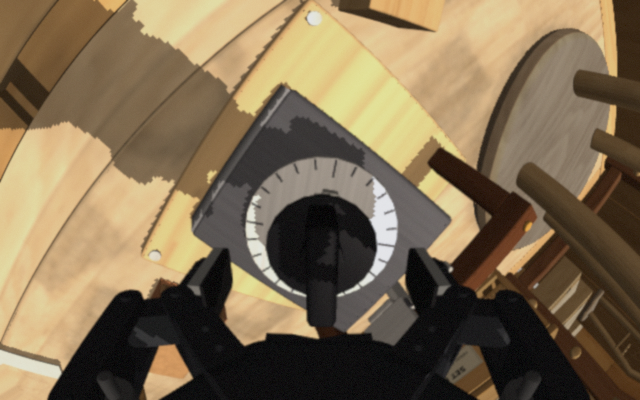

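Call:
step_arm --moves "0 0 0 0 0 0 1; 0 0 0 0 0 0 1; 0 0 0 0 0 0 1; 0 0 0 0 0 0 1; 0 0 0 0 0 0 1; 0 0 0 0 0 0 1; 0 0 0 0 0 0 1; 0 0 0 0 0 0 1" --grip_force 80

```text
time_s: 7.05
tool_pos: [0.5032, -0.0671, 0.2476]
tool_rot: [-0.657, 1.139, 0.246]
wrist_force: [0.3, 1.8, 2.6]
finger_gap: 0.149
```

```bash
cat > st.py <<'E'
from h import *
q,Q,s=pose();print(np.round(s['joint_positions'],3),s['finger_gap'])
d=q-G0; print('along n',round((d@n)*1000,1),'ex',round(d@ex*1000,1),'v',round(d@v*1000,1))
y=Q[:,1]; print('tool-y ang',round(np.arctan2(y@v,y@ex),3),'tilt',np.round([Q[:,0]@ex,Q[:,0]@v],3))
F=np.array(s['wrist_force']);T=np.array(s['ft_torque']);print('F.n',round(F@n,1),'F ex v',round(F@ex,1),round(F@v,1),'T.n',round(T@n,3), 't',s['time_s'])
E
python3 st.py
```

```text
[ 1.134  0.822 -1.272  2.179  1.372  0.616 -0.103] 0.14945215230384237
along n 160.0 ex 0.6 v 0.4
tool-y ang 2.227 tilt [-0.005 -0.   ]
F.n 2.0 F ex v 1.8 1.7 T.n -0.024 t 7.05
```

Call:
step_arm --moves "0.1 0 0 0 0 0 1; 0.2 0 0 -0.05 0 0 1; 0.2 0 0 -0.12 0 0 1; 0.2 0 0 -0.2 0 0 1"

```text
time_s: 7.45
tool_pos: [0.5037, -0.0666, 0.2466]
tool_rot: [-0.863, 1.139, 0.242]
wrist_force: [-10.6, -2.4, 19.6]
finger_gap: 0.152
```

```bash
python3 st.py
```

```text
[ 1.137  0.838 -1.283  2.178  1.388  0.633  0.09 ] 0.15234270838462383
along n 158.9 ex 0.8 v 0.7
tool-y ang 2.431 tilt [-0.005 -0.002]
F.n 22.4 F ex v -1.5 0.3 T.n -0.267 t 7.45
```

Call:
step_arm --moves "0.05 0 0 -0.1 0 0 1; 0.05 0 0 -0.2 0 0 1; 0.05 0 0 -0.3 0 0 1; 0.05 0 0 -0.4 0 0 1"

```text
time_s: 7.85
tool_pos: [0.5039, -0.0665, 0.2464]
tool_rot: [-1.269, 1.139, 0.241]
wrist_force: [-0.1, 0.7, 2.5]
finger_gap: 0.149
```

```bash
python3 st.py
```

```text
[ 1.147  0.864 -1.306  2.178  1.408  0.662  0.486] 0.14870188425890288
along n 158.6 ex 0.9 v 0.8
tool-y ang 2.835 tilt [-0.004 -0.002]
F.n 2.2 F ex v 1.1 0.7 T.n -0.123 t 7.85
```

Call:
step_arm --moves "0.2 0 0 -0.05 0 0 1; 0.3 0 0 -0.1 0 0 1; 0.4 0 0 -0.1 0 0 1"

```text
time_s: 8.15
tool_pos: [0.5056, -0.0662, 0.2427]
tool_rot: [-1.369, 1.139, 0.241]
wrist_force: [0.3, 1.4, 1.8]
finger_gap: 0.152
```

```bash
python3 st.py
```

```text
[ 1.141  0.875 -1.301  2.175  1.424  0.666  0.577] 0.15154396011065224
along n 154.5 ex 0.9 v 0.7
tool-y ang 2.936 tilt [-0.004 -0.002]
F.n 1.4 F ex v 1.4 1.3 T.n 0.013 t 8.15
```

Call:
step_arm --moves "0.2 0 0 0 0 0 1; 0.35 0 0 0 0 0 1; 0.35 0 0 0 0 0 1"

```text
time_s: 8.45
tool_pos: [0.5067, -0.0655, 0.2404]
tool_rot: [-1.373, 1.139, 0.237]
wrist_force: [-9.0, -2.3, 18.5]
finger_gap: 0.147
```

```bash
python3 st.py
```

```text
[ 1.133  0.878 -1.295  2.174  1.433  0.666  0.568] 0.14708689787555249
along n 151.9 ex 1.0 v 1.1
tool-y ang 2.936 tilt [-0.005 -0.004]
F.n 20.7 F ex v -0.5 -0.0 T.n -0.01 t 8.45
```

Call:
step_arm --moves "-0.1 0 0 -0.1 0 0 1; -0.1 0 0 -0.22 0 0 1; -0.1 0 0 -0.34 0 0 1; -0.1 0 0 -0.46 0 0 1; -0.1 0 0 -0.58 0 0 1; -0.1 0 0 -0.7 0 0 1; -0.1 0 0 -0.82 0 0 1; -0.1 0 0 -0.94 0 0 1; -0.1 0 0 -1.0 0 0 1"

```text
time_s: 9.35
tool_pos: [0.5064, -0.0655, 0.2413]
tool_rot: [-2.375, 1.139, 0.238]
wrist_force: [0.4, 1.9, 2.5]
finger_gap: 0.148
```

```bash
python3 st.py; python3 - <<'E'
from h import *
for nm in('top','scene'):
    p,d=shot(nm,nm+'5.png')
    b=p[140:240,300:420,::-1] if nm=='top' else p[180:290,270:390,::-1]
    cv2.imwrite('pics/'+nm+'5z.png',cv2.resize(b,None,fx=6,fy=5 if 0 else 6,interpolation=2)[:600])
E
```

```text
[ 1.152  0.92  -1.335  2.174  1.457  0.714  1.566] 0.14780779859649504
along n 152.8 ex 1.2 v 1.1
tool-y ang -2.345 tilt [-0.004 -0.003]
F.n 1.9 F ex v 1.9 1.7 T.n -0.18 t 9.35
```

View pics/top5z.png

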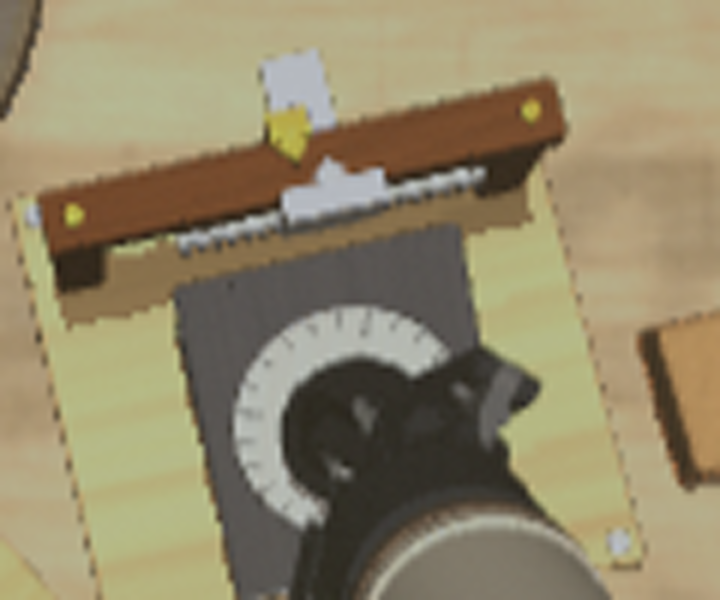

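View pics/scene5z.png

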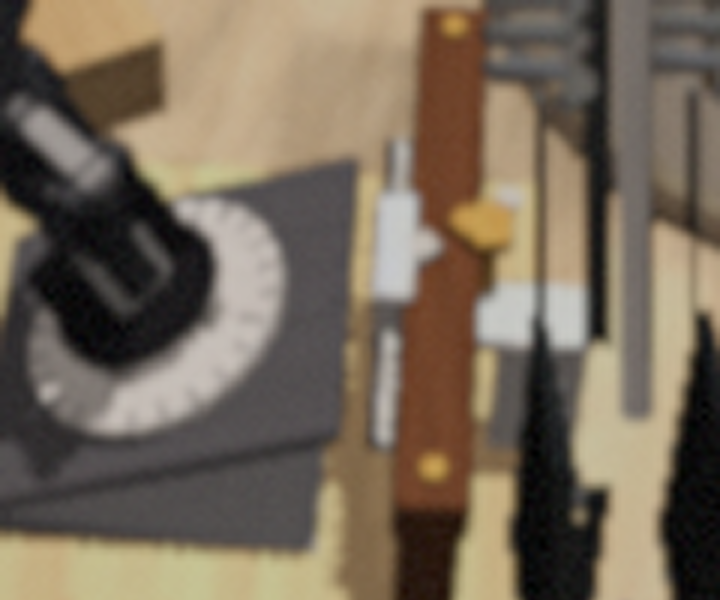

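```bash
cat >> h.py <<'E'
def onz(nm,uv,z=.1195):
    o,d=ray(nm,uv); return o+d*(z-o[2])/d[2]
E
python3 - <<'E'
from h import *
zt=lambda a,b:(300+(a+.5)/6-.5,140+(b+.5)/6-.5)
zs=lambda a,b:(270+(a+.5)/6-.5,180+(b+.5)/6-.5)
for nm,f,st,br in(('top',zt,(329,158),(293,160)),('scene',zs,(441,243),(450,222))):
    S=onz(nm,f(*st));B=onz(nm,f(*br)); print(nm,'steel',S@u,S@v,'brass',B@u,B@v,'dy',(S-B)@v*1000)
# initial top
z=lambda a,b:(240+(a+1)/3-1,110+(b+1)/3-1)
S=onz('top',z(369,163));B=onz('top',z(326,170));print((S-B)@v*1000)
E
```

```text
top steel 0.6478343016263921 -0.19761510173685778 brass 0.6501312522369875 -0.18438085792809322 dy -13.234243808764564
scene steel 0.6464805311847679 -0.19408209688129688 brass 0.6489605273894354 -0.18552913749021463 dy -8.552959391082254
-32.47269091575852
```

Call:
step_arm --moves "0 0 0 -0.1 0 0 1; 0 0 0 -0.22 0 0 1; 0 0 0 -0.34 0 0 1; 0 0 0 -0.46 0 0 1; 0 0 0 -0.58 0 0 1; 0 0 0 -0.7 0 0 1; 0 0 0 -0.8 0 0 1"

```text
time_s: 10.15
tool_pos: [0.5064, -0.0653, 0.2412]
tool_rot: [3.111, 1.138, 0.24]
wrist_force: [-0.4, 1.5, 3.2]
finger_gap: 0.15
```

```bash
python3 st.py
```

```text
[ 1.161  0.948 -1.358  2.174  1.473  0.744  2.361] 0.15021167047929848
along n 152.8 ex 1.2 v 1.4
tool-y ang -1.546 tilt [-0.004 -0.003]
F.n 2.9 F ex v 1.3 1.6 T.n -0.233 t 10.15
```

Call:
step_arm --moves "0 0 0 0 0 0 -1; 0 0 0 0 0 0 -1; 0 0 0 0 0 0 -1; 0 0 0 0 0 0 -1; 0 0 0 0 0 0 -1; -2 0 0 0 0 0 -1; -5 0 0 0 0 0 -1; -8 0 0 0 0 0 -1; -8 0 0 0.1 0 0 -1; -8 0 0 0.24 0 0 -1; -8 0 0 0.38 0 0 -1; -8 0 0 0.5 0 0 -1"

```text
time_s: 11.35
tool_pos: [0.4737, -0.0733, 0.314]
tool_rot: [-2.667, 1.139, 0.238]
wrist_force: [0.6, 0.2, 0.3]
finger_gap: 1.004
```

```bash
python3 st.py; python3 - <<'E'
from h import *
q,Q,s=pose()
p,d=shot('wrist','w6.png')
print(wproj(G0+n*.007,Q,q))
p,d=shot('top','top6.png');b=p[140:240,300:420,::-1];cv2.imwrite('pics/top6z.png',cv2.resize(b,None,fx=6,fy=6,interpolation=2))
E
```

```text
[ 1.314  0.727 -1.467  2.203  1.138  0.668  2.076] 1.0037835021472954
along n 232.9 ex 1.4 v 1.5
tool-y ang -2.053 tilt [-0.004 -0.003]
F.n 0.0 F ex v 0.7 -0.0 T.n -0.02 t 11.35
[317.96793204 216.95780746]
```

View pics/w6.png

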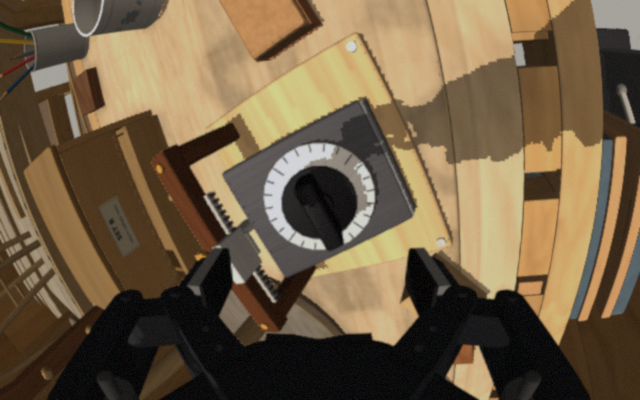

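View pics/top6z.png

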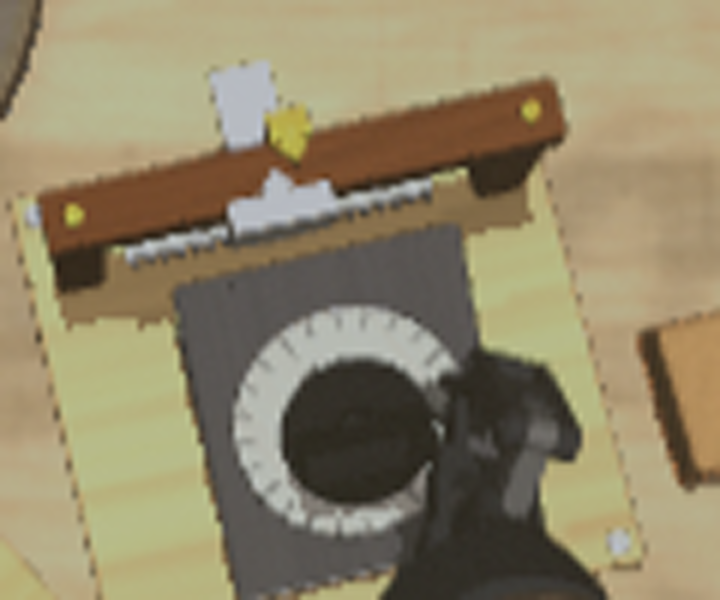

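Call:
step_arm --moves "0 0 0 0.14 0 0 -1; 0 0 0 0.28 0 0 -1; 0 0 0 0.42 0 0 -1; 0 0 0 0.56 0 0 -1; 0 0 0 0.7 0 0 -1; 0 0 0 0.84 0 0 -1; 0 0 0 0.98 0 0 -1; 0 0 0 1.12 0 0 -1; 0 0 0 1.26 0 0 -1; 0 0 0 1.4 0 0 -1"

```text
time_s: 12.45
tool_pos: [0.4736, -0.0731, 0.3139]
tool_rot: [-1.271, 1.139, 0.237]
wrist_force: [-0.6, -0.6, 1.1]
finger_gap: 0.998
```

```bash
python3 st.py;python3 -c "
from h import *
print(rel(G0+n*.233,toolR(-1.546,-1)))"
```

```text
[ 1.209  0.493 -1.238  2.205  0.807  0.45   0.936] 0.9975692001345753
along n 232.9 ex 1.3 v 1.7
tool-y ang 2.834 tilt [-0.005 -0.004]
F.n 1.3 F ex v -0.2 -0.4 T.n -0.053 t 12.45
(array([-0.01,  0.07, -0.21]), array([ 1.238, -0.006,  0.   ]))
```

Call:
step_arm --moves "0 0 0 0.14 0 0 -1; 0 0 0 0.28 0 0 -1; 0 0 0 0.42 0 0 -1; 0 0 0 0.56 0 0 -1; 0 0 0 0.7 0 0 -1; 0 0 0 0.84 0 0 -1; 0 0 0 0.98 0 0 -1; 0 0 0 1.12 0 0 -1; 0 0 0 1.238 0 0 -1; 0 0 0 1.238 0 0 -1"

```text
time_s: 13.45
tool_pos: [0.4735, -0.0727, 0.3138]
tool_rot: [-0.034, 1.14, 0.238]
wrist_force: [0.8, 0.6, -0.8]
finger_gap: 1.001
```

```bash
python3 st.py; python3 - <<'E'
from h import *
q,Q,s=pose()
p,d=shot('wrist','w7.png')
print(wproj(G0+n*.007,Q,q))
cv2.imwrite('pics/w7z.png',cv2.resize(p[60:260,200:460,::-1],None,fx=3,fy=3,interpolation=2))
E
```

```text
[ 1.015  0.346 -0.968  2.209  0.397  0.344  0.058] 1.0013295236248918
along n 232.8 ex 1.3 v 2.1
tool-y ang 1.598 tilt [-0.005 -0.003]
F.n -1.1 F ex v 0.5 0.4 T.n 0.042 t 13.45
[318.46610771 222.30749905]
```

View pics/w7.png

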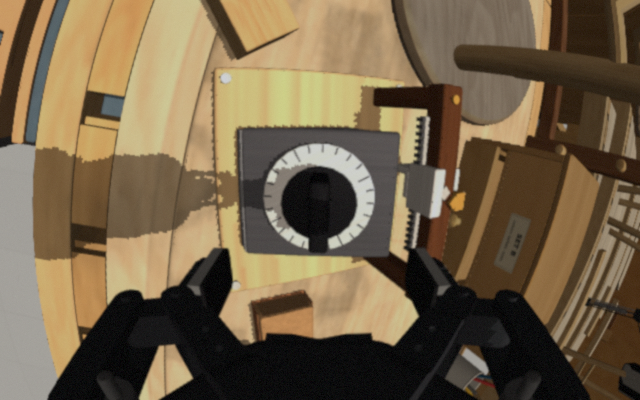

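View pics/w7z.png

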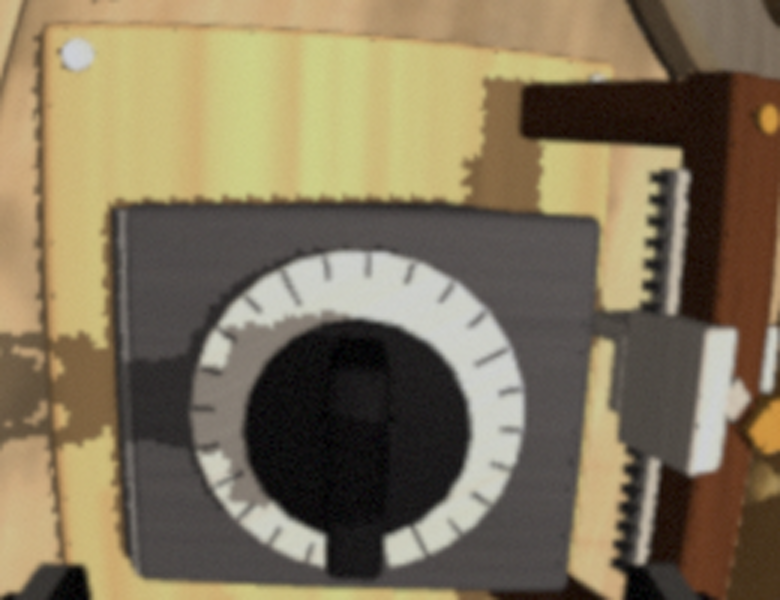

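Call:
step_arm --moves "2 0 0 -0.05 0 0 -1; 4 0 0 -0.05 0 0 -1; 5 0 0 -0.05 0 0 -1; 5 0 0 -0.05 0 0 -1"

```text
time_s: 13.9
tool_pos: [0.4936, -0.0672, 0.2671]
tool_rot: [-0.087, 1.142, 0.243]
wrist_force: [-1.1, 0.4, 0.2]
finger_gap: 1.004
```

```bash
python3 st.py
```

```text
[ 0.793  0.43  -0.757  2.199  0.565  0.25  -0.049] 1.0036150997078686
along n 181.6 ex 0.4 v 2.6
tool-y ang 1.656 tilt [-0.007 -0.001]
F.n 0.6 F ex v -0.8 0.7 T.n -0.037 t 13.9
```

Call:
step_arm --moves "1 -0.1 0.1 0.058 0 0 -1; 2 -0.1 0.1 0.058 0 0 -1; 2.8 -0.1 0.1 0.058 0 0 -1; 2.8 -0.1 0.1 0.058 0 0 -1; 2.8 -0.1 0.1 0.058 0 0 -1"

```text
time_s: 14.4
tool_pos: [0.506, -0.0649, 0.2424]
tool_rot: [-0.03, 1.142, 0.244]
wrist_force: [0.3, -0.1, 0.7]
finger_gap: 0.998
```

```bash
python3 st.py
```

```text
[ 0.69   0.478 -0.654  2.185  0.658  0.202 -0.198] 0.99810256054719
along n 153.9 ex 1.4 v 1.8
tool-y ang 1.599 tilt [-0.007 -0.001]
F.n 0.5 F ex v 0.5 -0.2 T.n 0.017 t 14.4
```

Call:
step_arm --moves "0 0 0 0 0 0 1; 0 0 0 0 0 0 1; 0 0 0 0 0 0 1; 0 0 0 0 0 0 1; 0 0 0 0 0 0 1; 0 0 0 0 0 0 1; 0 0 0 0 0 0 1; 0.1 0 0 -0.1 0 0 1; 0.1 0 0 -0.2 0 0 1; 0.1 0 0 -0.3 0 0 1; 0.1 0 0 -0.38 0 0 1; 0.1 0 0 -0.38 0 0 1"

```text
time_s: 15.6
tool_pos: [0.5061, -0.065, 0.2419]
tool_rot: [-0.415, 1.142, 0.241]
wrist_force: [-8.6, -0.8, 13.7]
finger_gap: 0.146
```

```bash
python3 st.py; python3 - <<'E'
from h import *
p,d=shot('top','top8.png');b=p[140:240,300:420,::-1];cv2.imwrite('pics/top8z.png',cv2.resize(b,None,fx=6,fy=6,interpolation=2))
E
```

```text
[ 0.75   0.502 -0.729  2.183  0.808  0.23   0.049] 0.1459759112198796
along n 153.5 ex 1.3 v 1.7
tool-y ang 1.982 tilt [-0.008 -0.002]
F.n 16.0 F ex v -1.9 1.3 T.n -0.133 t 15.6
```

View pics/top8z.png

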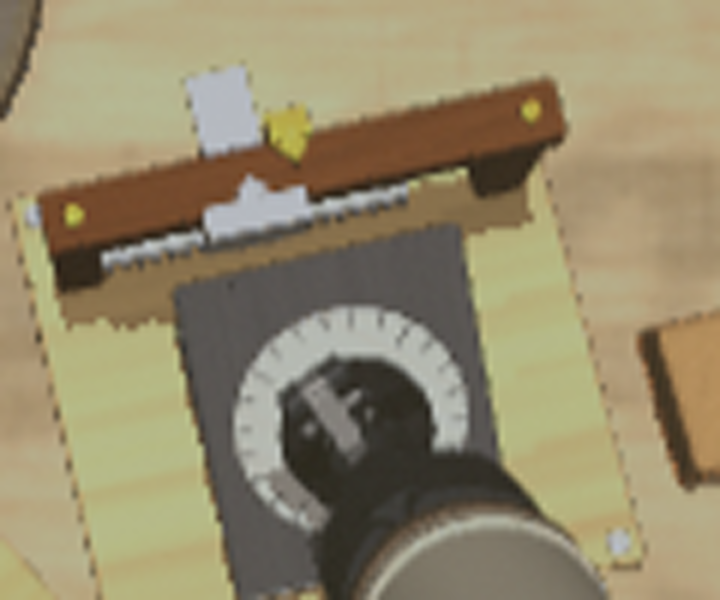

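Call:
step_arm --moves "-0.1 0 0 0.1 0 0 1; -0.1 0 0 0.2 0 0 1; -0.1 0 0 0.3 0 0 1; -0.1 0 0 0.42 0 0 1; -0.1 0 0 0.42 0 0 -1; -0.1 0 0 0.42 0 0 -1; -0.1 0 0 0.42 0 0 -1; -0.1 0 0 0.42 0 0 -1; -0.1 0 0 0.42 0 0 -1; -3 0 0 0.42 0 0 -1; -6 0 0 0.42 0 0 -1; -8 0 0 0.42 0 0 -1"

```text
time_s: 16.85
tool_pos: [0.4734, -0.0726, 0.3157]
tool_rot: [0.005, 1.142, 0.242]
wrist_force: [-0.0, -0.1, 1.5]
finger_gap: 0.995
```

```bash
python3 st.py; python3 - <<'E'
from h import *
q,Q,s=pose()
p,d=shot('wrist','w9.png')
np.save('q9.npy',np.c_[Q,q])
cv2.imwrite('pics/w9z.png',cv2.resize(p[60:260,300:500,::-1],None,fx=3,fy=3,interpolation=2))
p,d=shot('top','top9.png');b=p[140:240,300:420,::-1];cv2.imwrite('pics/top9z.png',cv2.resize(b,None,fx=6,fy=6,interpolation=2))
E
```

```text
[ 1.073  0.372 -1.042  2.205  0.483  0.367 -0.055] 0.9954520574459459
along n 234.5 ex 2.1 v 2.3
tool-y ang 1.562 tilt [-0.008 -0.002]
F.n 1.4 F ex v 0.6 -0.1 T.n -0.082 t 16.85
```

View pics/w9z.png

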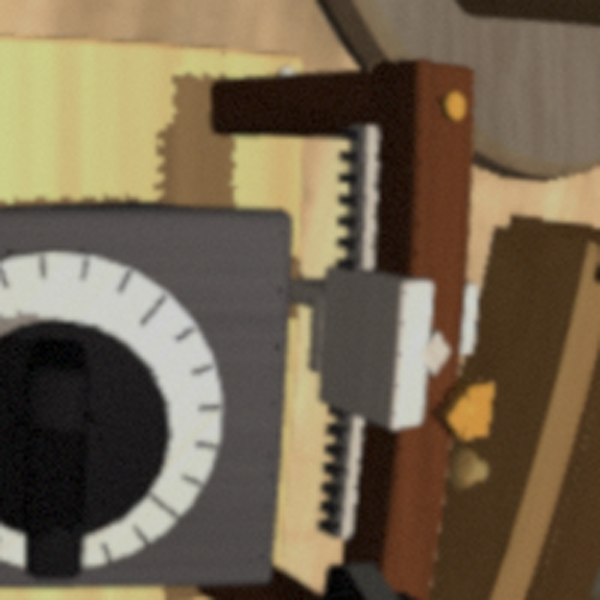

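View pics/top9z.png

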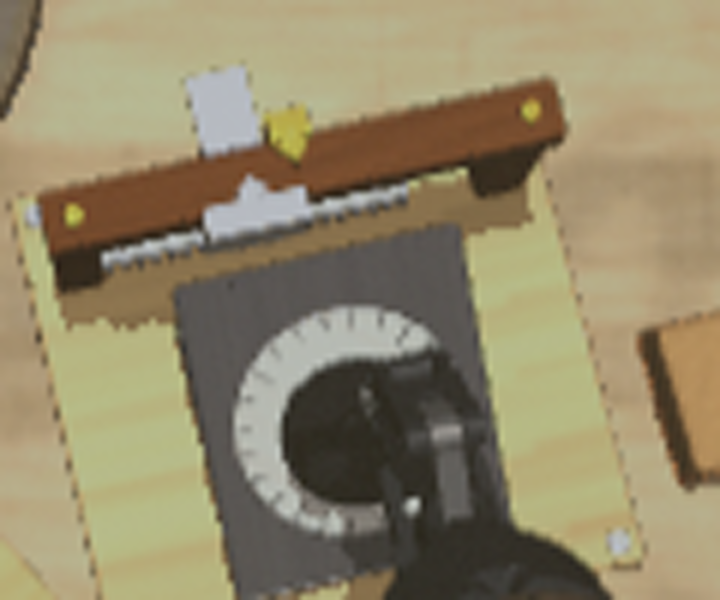

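```bash
cat >> h.py <<'E'
def wz(uv,Q,q,z=.1195):
    o,d=wray(uv,Q,q);return o+d*(z-o[2])/d[2]
E
python3 - <<'E'
from h import *
M=np.load('q9.npy');Q=M[:,:3];q=M[:,3]
f=lambda a,b:(300+(a+.5)/3-.5,60+(b+.5)/3-.5)
S=wz(f(453,353),Q,q);B=wz(f(443,413),Q,q);print('wrist',S@u,S@v,B@u,B@v,(S-B)@v*1000)
# rail ends by wrist bolts
zt=lambda a,b:(300+(a+.5)/6-.5,140+(b+.5)/6-.5)
S=onz('top',zt(252,178));B=onz('top',zt(293,161));print('top',S@u,S@v,B@u,B@v,(S-B)@v*1000)
S=onz('top',zt(74,214),.116);B=onz('top',zt(531,109),.116);print('bolts',S,B,np.arctan2(-(S-B)[0],(S-B)[1]))
E
```

```text
wrist 0.6506044533422963 -0.16562359764507853 0.6488417683010675 -0.18251436699264056 16.89076934756204
top 0.646925864617332 -0.16790852847719828 0.649760806058665 -0.18429060500671893 16.382076529520663
bolts [0.6542601  0.06068686 0.116     ] [ 0.69740132 -0.10977522  0.116     ] 0.24787911439180366
```

Call:
step_arm --moves "0 0 0 -0.14 0 0 -1; 0 0 0 -0.28 0 0 -1; 0 0 0 -0.42 0 0 -1; 0 0 0 -0.56 0 0 -1; 0 0 0 -0.7 0 0 -1; 0 0 0 -0.84 0 0 -1; 0 0 0 -0.98 0 0 -1; 0 0 0 -1.12 0 0 -1; 0 0 0 -1.26 0 0 -1; 0 0 0 -1.4 0 0 -1; 0 0 0 -1.54 0 0 -1"

```text
time_s: 18.05
tool_pos: [0.4739, -0.0737, 0.3155]
tool_rot: [-1.543, 1.141, 0.237]
wrist_force: [0.5, 0.6, 0.6]
finger_gap: 1.002
```

```bash
python3 st.py
```

```text
[ 1.275  0.594 -1.358  2.201  0.974  0.545  1.074] 1.0022152612797894
along n 234.3 ex 2.1 v 1.1
tool-y ang 3.105 tilt [-0.006 -0.004]
F.n 0.2 F ex v 0.8 0.5 T.n -0.005 t 18.05
```

Call:
step_arm --moves "0 0.08 0.04 -0.14 0 0 -1; 0 0.08 0.04 -0.28 0 0 -1; 0 0.08 0.04 -0.42 0 0 -1; 0 0.08 0.04 -0.56 0 0 -1; 0 0.08 0.04 -0.7 0 0 -1; 0 0.08 0.04 -0.84 0 0 -1; 0 0.08 0.04 -0.98 0 0 -1; 0 0.08 0.04 -1.12 0 0 -1; 0 0.08 0.04 -1.26 0 0 -1; 0 0.08 0.04 -1.4 0 0 -1; 0 0.08 0.04 -1.54 0 0 -1; 0 0.08 0.04 -1.598 0 0 -1"

```text
time_s: 19.25
tool_pos: [0.4732, -0.0733, 0.3142]
tool_rot: [3.14, 1.141, 0.239]
wrist_force: [-0.4, 0.7, 0.2]
finger_gap: 0.996
```

```bash
python3 st.py;python3 - <<'E'
from h import *
q,Q,s=pose()
p,d=shot('wrist','w10.png')
print(wproj(G0+n*.007,Q,q))
E
```

```text
[ 1.324  0.781 -1.507  2.203  1.185  0.726  2.523] 0.9962334381355883
along n 233.3 ex 1.0 v 1.7
tool-y ang -1.575 tilt [-0.007 -0.003]
F.n 0.2 F ex v -0.1 0.7 T.n 0.05 t 19.25
[317.63120483 216.3612569 ]
```

View pics/w10.png

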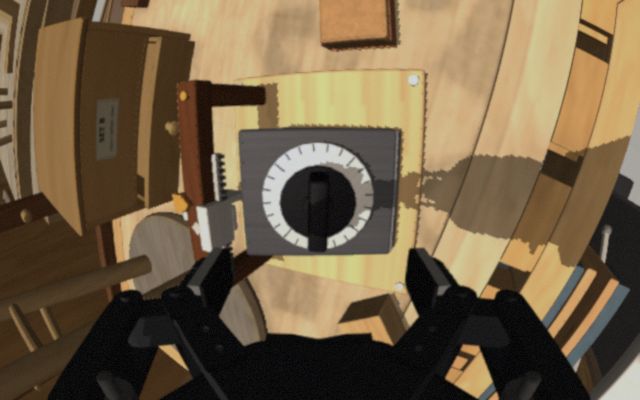

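Call:
step_arm --moves "2 0 0 0 0 0 -1; 4 0 0 0 0 0 -1; 6 0 0 0 0 0 -1; 7.5 0 0 0 0 0 -1; 8 0 0 0 0 0 -1; 8 0 0 0 0 0 -1; 8 0 0 0 0 0 -1"

```text
time_s: 20.0
tool_pos: [0.5056, -0.0651, 0.2416]
tool_rot: [3.14, 1.141, 0.24]
wrist_force: [0.2, 0.5, 0.1]
finger_gap: 0.996
```

```bash
python3 st.py
```

```text
[ 1.125  0.851 -1.276  2.176  1.408  0.639  2.352] 0.9962557117335469
along n 153.4 ex 0.6 v 1.7
tool-y ang -1.574 tilt [-0.007 -0.002]
F.n -0.0 F ex v 0.3 0.4 T.n -0.011 t 20.0
```

Call:
step_arm --moves "0 0 0 0 0 0 1; 0 0 0 0 0 0 1; 0 0 0 0 0 0 1; 0 0 0 0 0 0 1; 0 0 0 0 0 0 1; 0 0 0 0 0 0 1; 0 0 0 0 0 0 1; 0.15 0 0 0 0 0 1; 0.2 0 0 0 0 0 1; 0.2 0 0 0 0 0 1"

```text
time_s: 21.0
tool_pos: [0.5064, -0.0646, 0.241]
tool_rot: [3.135, 1.141, 0.236]
wrist_force: [-11.8, -3.5, 21.0]
finger_gap: 0.151
```

```bash
python3 st.py
```

```text
[ 1.121  0.851 -1.273  2.175  1.414  0.64   2.347] 0.1511373691987717
along n 152.5 ex 1.2 v 2.0
tool-y ang -1.573 tilt [-0.006 -0.004]
F.n 24.3 F ex v -2.3 -0.6 T.n 0.016 t 21.0
```

Call:
step_arm --moves "-0.05 0 0 0.08 0 0 1; -0.1 0 0 0.18 0 0 1; -0.1 0 0 0.28 0 0 1; -0.1 0 0 0.38 0 0 1; -0.1 0 0 0.48 0 0 1; -0.1 0 0 0.56 0 0 1; -0.1 0 0 0.6 0 0 1; -0.1 0 0 0.6 0 0 1"

```text
time_s: 21.8
tool_pos: [0.506, -0.0647, 0.2418]
tool_rot: [-2.548, 1.14, 0.236]
wrist_force: [1.0, 0.2, -0.0]
finger_gap: 0.149
```

```bash
cat > look.py <<'E'
import sys
from h import *
k=sys.argv[1]
p,d=shot('top','top%s.png'%k);b=p[150:200,320:380,::-1]
cv2.imwrite('pics/top%sz.png'%k,cv2.resize(b,None,fx=12,fy=12,interpolation=2))
q,Q,s=pose();p,d=shot('wrist','w%s.png'%k);np.save('q%s.npy'%k,np.c_[Q,q])
E
python3 st.py; python3 look.py 11
```

```text
[ 1.104  0.812 -1.238  2.176  1.383  0.597  1.759] 0.14939325336280598
along n 153.4 ex 1.2 v 2.0
tool-y ang -2.173 tilt [-0.006 -0.004]
F.n -0.4 F ex v 0.9 -0.1 T.n 0.103 t 21.8
```

View pics/top11z.png

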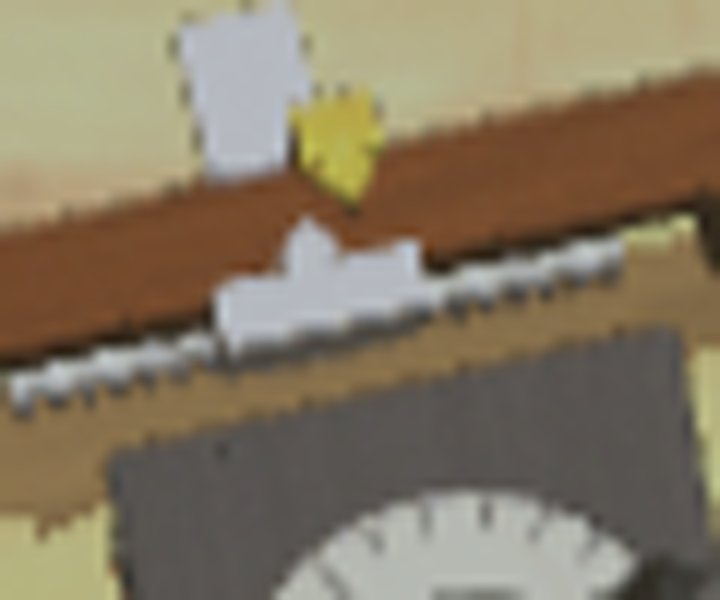

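View pics/w11.png

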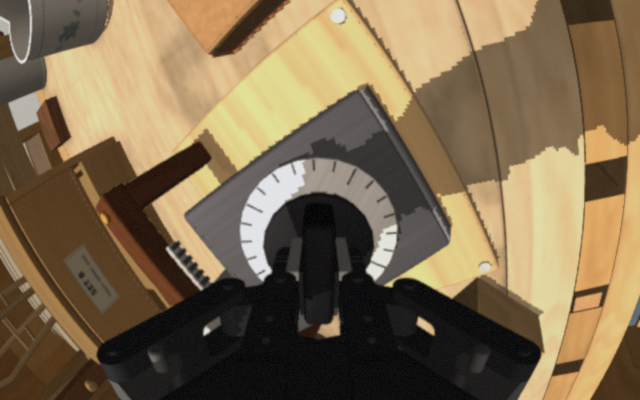

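```bash
python3 - <<'E'
from h import *
f=lambda a,b:(320+(a+.5)/12-.5,150+(b+.5)/12-.5)
v2=np.array([-np.sin(.2475),np.cos(.2475),0])
for s,b in (((307,217),(351,205)),((309,217),(352,207))):
    S=onz('top',f(*s));B=onz('top',f(*b));print('top',S@u,S@v,B@u,B@v,(S-B)@v2*1000)
E
```

```text
top 0.6487420799015223 -0.17647932197265048 0.6491079869415665 -0.18499347641979422 8.514693729076011
top 0.6486577428140096 -0.17684172397137704 0.6486954772311112 -0.18508444660205878 8.242769959224942
```

Call:
step_arm --moves "0 0 0 0.08 0 0 1; 0 0 0 0.16 0 0 1; 0 0 0 0.24 0 0 1; 0 0 0 0.28 0 0 1; 0 0 0 0.28 0 0 1"

```text
time_s: 22.4
tool_pos: [0.5061, -0.0647, 0.2419]
tool_rot: [-2.27, 1.14, 0.236]
wrist_force: [1.4, 0.1, 1.5]
finger_gap: 0.147
```

```bash
python3 st.py; python3 look.py 12; python3 - <<'E'
from h import *
a=0
for i in range(4):
    p,d=manip.read_camera('scene'); a=a+p[200:240,315:363,::-1].astype(float)/4
cv2.imwrite('pics/s12z.png',cv2.resize(a.astype(np.uint8),None,fx=14,fy=14,interpolation=2))
a=0
for i in range(4):
    p,d=manip.read_camera('top'); a=a+p[150:190,320:368,::-1].astype(float)/4
cv2.imwrite('pics/t12z.png',cv2.resize(a.astype(np.uint8),None,fx=14,fy=14,interpolation=2))
E
```

```text
[ 1.093  0.792 -1.218  2.176  1.368  0.575  1.488] 0.1467315479379024
along n 153.4 ex 1.3 v 2.0
tool-y ang -2.451 tilt [-0.006 -0.004]
F.n 0.7 F ex v 1.9 -0.3 T.n 0.122 t 22.4
```

View pics/t12z.png

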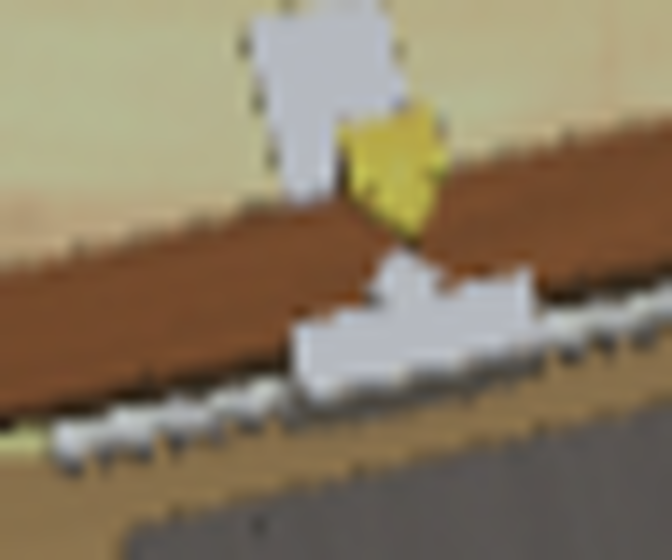

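View pics/s12z.png

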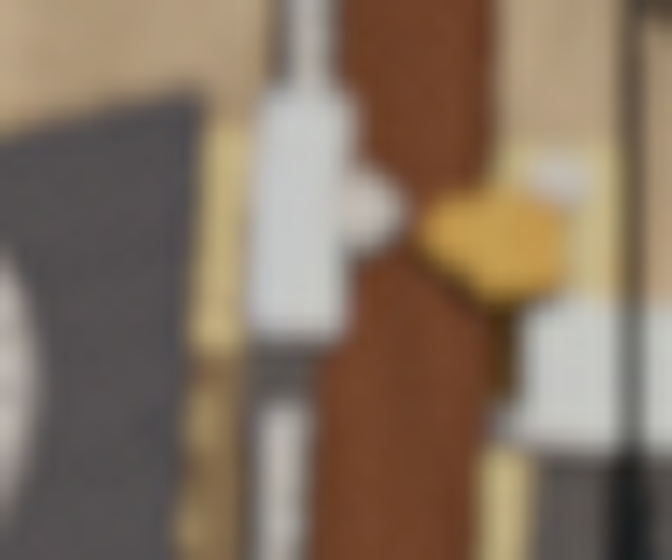

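View pics/w12.png

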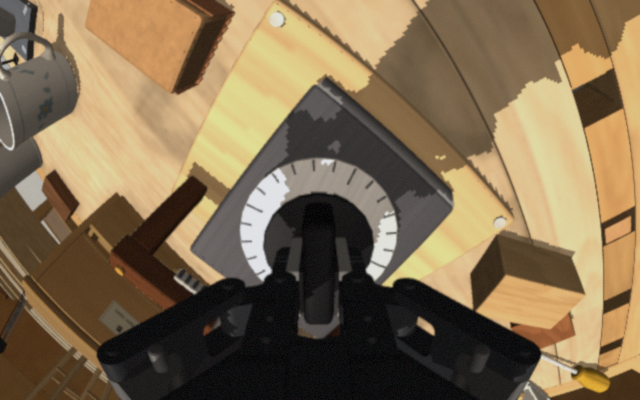

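```bash
python3 - <<'E'
from h import *
v2=np.array([-np.sin(.2475),np.cos(.2475),0])
f=lambda a,b:(320+(a+.5)/14-.5,150+(b+.5)/14-.5)
S=onz('top',f(403,249));B=onz('top',f(409,236));print('top',S@u,S@v,B@u,B@v,(S-B)@v2*1000)
g=lambda a,b:(315+(a+.5)/14-.5,200+(b+.5)/14-.5)
S=onz('scene',g(405,208));B=onz('scene',g(415,228));print('scene',S@u,S@v,B@u,B@v,(S-B)@v2*1000)
for z,X in ((.1195,0),(.1195,.01)):
  pass
P=.65*u-.185*v;P[2]=.1195
print('scene px per mm along y',(proj('scene',P+v*.001)-proj('scene',P))*14,'x',(proj('scene',P+u*.001)-proj('scene',P))*14)
print('top px per mm along y',(proj('top',P+v*.001)-proj('top',P))*14,'x',(proj('top',P+u*.001)-proj('top',P))*14)
E
```

```text
top 0.6477988181093453 -0.18359375626015761 0.6496449733946947 -0.18502860222463013 1.4376135821606904
scene 0.6466506305251646 -0.180419591088534 0.6481298956554786 -0.18375855686126172 3.341180913255289
scene px per mm along y [ 0.2779274  -5.81502851] x [7.43454604 0.44569191]
top px per mm along y [-6.09025312  1.38718266] x [-1.48416767 -5.95939334]
```

Call:
step_arm --moves "0 0 0 0 0 0 -1; 0 0 0 0 0 0 -1; 0 0 0 0 0 0 -1; 0 0 0 0 0 0 -1; 0 0 0 0 0 0 -1; -2 0 0 0 0 0 -1; -5 0 0 0 0 0 -1; -8 0 0 0 0 0 -1; -8 0 0 0 0 0 -1"

```text
time_s: 23.8
tool_pos: [0.4736, -0.0729, 0.3168]
tool_rot: [-2.274, 1.138, 0.232]
wrist_force: [0.7, -0.0, 0.1]
finger_gap: 0.999
```

```bash
python3 st.py; python3 - <<'E'
from h import *
T=.65*u-.182*v;T[2]=.1195
q,Q,s=pose()
p,d=shot('wrist','w13.png');np.save('q13.npy',np.c_[Q,q]);print(wproj(T,Q,q))
print(rel(T+n*.21,Q), T+n*.21)
E
```

```text
[ 1.314  0.704 -1.459  2.202  1.114  0.652  1.693] 0.9993219367325618
along n 235.5 ex 2.6 v 2.0
tool-y ang -2.452 tilt [-0.003 -0.006]
F.n -0.2 F ex v 0.6 -0.2 T.n -0.065 t 23.8
[248.3604308  290.52247304]
(array([ 5.53, -8.49, -6.4 ]), array([-0.001,  0.001, -0.001])) [ 0.58867512 -0.03984156  0.30982464]
```

View pics/w13.png

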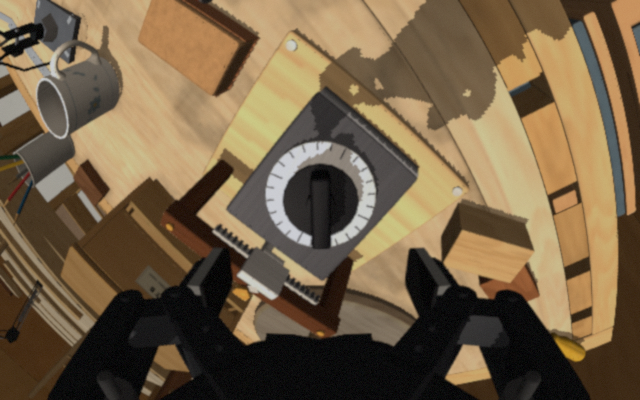

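Call:
step_arm --moves "0 -3 -2 0 0 0 -1; 0 -6 -4 0 0 0 -1; 0 -8.5 -6.4 0 0 0 -1; 2 -8.5 -6.4 0 0 0 -1; 4 -8.5 -6.4 0 0 0 -1; 4 -8.5 -6.4 0 0 0 -1; 4 -8.5 -6.4 0 0 0 -1"

```text
time_s: 24.55
tool_pos: [0.5822, -0.0407, 0.323]
tool_rot: [-2.272, 1.14, 0.234]
wrist_force: [-0.4, -0.1, 0.8]
finger_gap: 0.997
```

```bash
cat > tips.py <<'E'
import sys
from h import *
k=sys.argv[1]
T=.65*u-.182*v;T[2]=.1195
q,Q,s=pose();a=0
for i in range(4):
    p,d=manip.read_camera('wrist'); a=a+p[:,:,::-1].astype(float)/4
np.save('q%s.npy'%k,np.c_[Q,q]);c=wproj(T,Q,q);print('T at',c,np.round(s['joint_positions'],3))
x0,y0=int(c[0])-30,int(c[1])-25;print('crop',x0,y0)
cv2.imwrite('pics/w%s.png'%k,a.astype(np.uint8))
cv2.imwrite('pics/w%sz.png'%k,cv2.resize(a[y0:y0+50,x0:x0+60].astype(np.uint8),None,fx=12,fy=12,interpolation=2))
for qn in ('stop_tip','marker_tip'):
    for r in manip.landmark_of(qn,'wrist')[:1]:
        P=wz(r['point'],Q,q);print(qn,np.round(r['point'],1),r['confidence'],P@u,P@v)
E
python3 tips.py 14
```

```text
T at [316.34334018 221.19775942] [ 1.026  0.785 -1.321  1.968  1.127  0.744  1.676]
crop 286 196
stop_tip [320.9 220.3] 0.65 0.6469386268093404 -0.18037848649512594
marker_tip [318.3 220.9] 0.89 0.6487401387751781 -0.18125523209957728
```

View pics/w14.png

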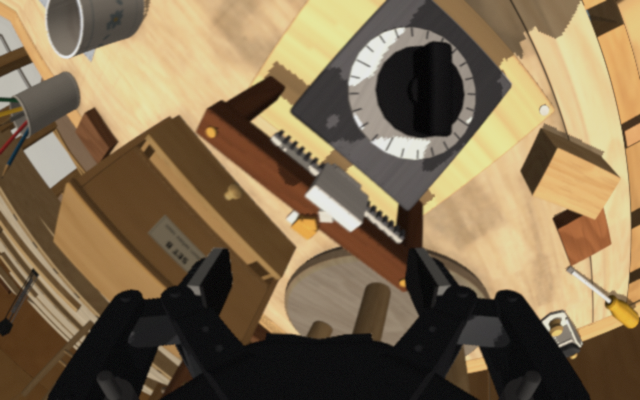

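View pics/w14z.png

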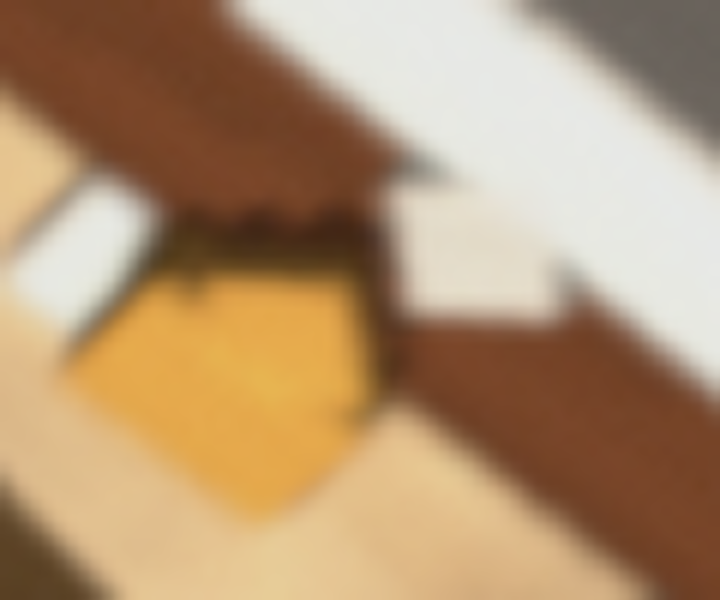

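```bash
python3 - <<'E'
from h import *
M=np.load('q14.npy');Q=M[:,:3];q=M[:,3]
f=lambda a,b:(286+(a+.5)/12-.5,196+(b+.5)/12-.5)
for yw in (.244,.2475,.251):
    v2=np.array([-np.sin(yw),np.cos(yw),0])
    for s,b in(((402,321),(360,270)),((406,318),(355,273))):
        S=wz(f(*s),Q,q);B=wz(f(*b),Q,q);print(yw,(S-B)@v2*1000,S@u,B@u)
P=wz(f(400,300),Q,q)
print((wproj(P+v*.001,Q,q)-wproj(P,Q,q))*12,(wproj(P+u*.001,Q,q)-wproj(P,Q,q))*12)
# bolt-based yaw, wrist: bolts at (211,132),(403,283)
a=wz((211,132),Q,q,.116);b=wz((403,283),Q,q,.116);print((a-b),np.arctan2(-(b-a)[0],(b-a)[1]))
E
```

```text
0.244 3.797739211511806 0.6493095376082163 0.6482393649035079
0.244 3.882777791125203 0.6489561907482712 0.6486344507286347
0.2475 3.7939969302281167 0.6493095376082163 0.6482393649035079
0.2475 3.8816550985389875 0.6489561907482712 0.6486344507286347
0.251 3.790208172529477 0.6493095376082163 0.6482393649035079
0.251 3.8804848557263556 0.6489561907482712 0.6486344507286347
[13.97946326 10.81253283] [-10.4420683    9.23342088]
[ 0.04157626 -0.16989564  0.        ] 0.23999976931338504
```

Call:
step_arm --moves "1.5 0 0 0 0 0 -1; 3 0 0 0 0 0 -1; 3 0 0 0 0 0 -1; 3 0 0 0 0 0 -1"

```text
time_s: 25.25
tool_pos: [0.5945, -0.0386, 0.2974]
tool_rot: [-2.274, 1.138, 0.231]
wrist_force: [-0.5, 0.1, 0.4]
finger_gap: 0.999
```

```bash
python3 tips.py 15; python3 look.py 16; python3 - <<'E'
from h import *
a=0
for i in range(4):
    p,d=manip.read_camera('top'); a=a+p[150:190,320:368,::-1].astype(float)/4
cv2.imwrite('pics/t16z.png',cv2.resize(a.astype(np.uint8),None,fx=14,fy=14,interpolation=0))
E
```

```text
T at [318.7847606  238.51380755] [ 0.972  0.815 -1.258  1.957  1.185  0.714  1.635]
crop 288 213
stop_tip [322.3 237.2] 0.75 0.6474898698834686 -0.18125925553759062
marker_tip [318.3 233.1] 0.57 0.6468247717998026 -0.18472421087508498
```

View pics/w15z.png

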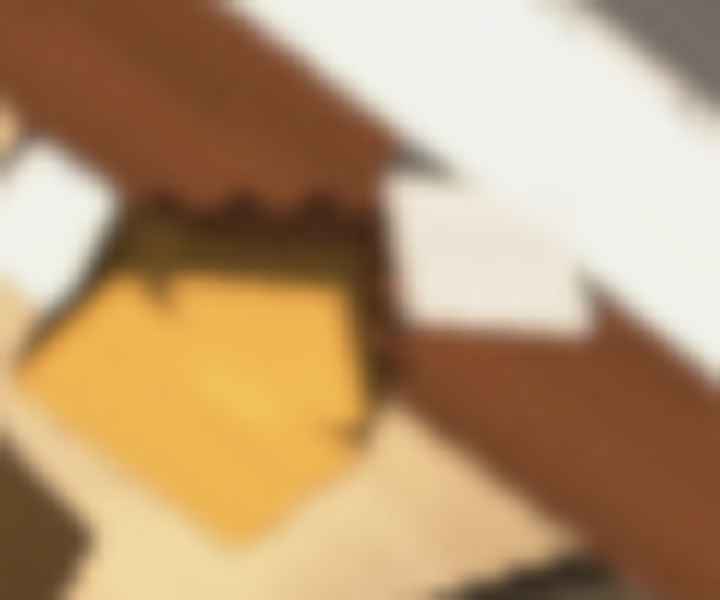

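View pics/t16z.png

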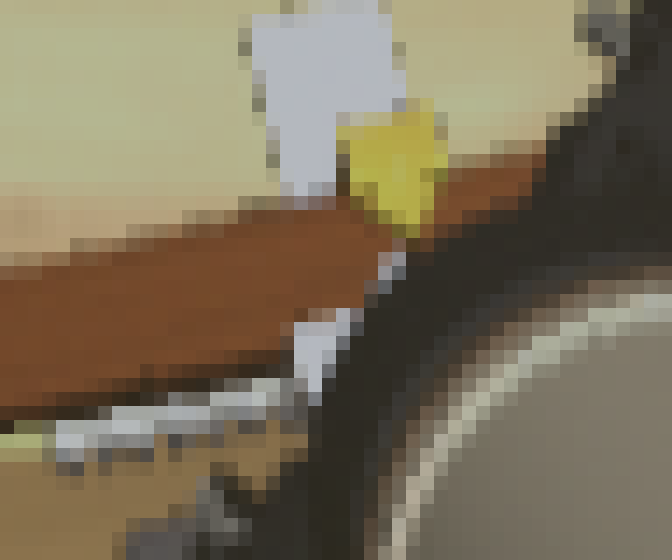

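```bash
python3 - <<'E'
from h import *
M=np.load('q15.npy');Q=M[:,:3];q=M[:,3]
f=lambda a,b:(288+(a+.5)/12-.5,213+(b+.5)/12-.5)
S=wz(f(409,324),Q,q);B=wz(f(348,283),Q,q);print((S-B)@v*1000,S@u,B@u)
J=[(wproj(B+e*.001,Q,q)-wproj(B,Q,q))*12 for e in (u,v,Z)];print(np.round(J,1))
print('clip width check',(wz(f(15,372),Q,q)-wz(f(237,548),Q,q))@v,'stop?')
for nm in('top','scene'):
  c=manip.get_calibration(nm);print(nm,-np.array(c['R']).T@np.array(c['t']),np.round((proj(nm,B+Z*.001)-proj(nm,B))*14,2))
print(B, q)
E
```

```text
3.6009918539949526 0.6492916823290045 0.6495575863522877
[[-11.8   9.9]
 [ 16.1  12.2]
 [ -5.8  13.7]]
clip width check -0.015108173782394084 stop?
top [0.45847156 0.03982685 1.04826715] [ 0.42 -1.42]
scene [ 0.79920118 -0.56183542  0.816751  ] [ 0.34 -4.63]
[ 0.67481199 -0.02027996  0.1195    ] [ 0.59453185 -0.03863493  0.2973711 ]
```

```bash
python3 - <<'E'
from h import *
q,Q,s=pose()
D=[];A=[]
for i in range(3):
    p,d=manip.read_camera('wrist');D.append(d)
d=np.median(D,0)
c=manip.get_calibration('wrist');H=np.array(c['hand_eye']);K=np.array(c['intrinsics'])
vv,uu=np.mgrid[205:268,280:352]
dx,dy=uu-K[0,2],vv-K[1,2];r=np.hypot(dx,dy);th=r/K[0,0]
z=d[205:268,280:352]
rho=z*np.tan(th);X=np.stack([rho*dx/r,rho*dy/r,z],-1)
W=q+(X@H[:3,:3].T+H[:3,3])@Q.T
img=p[205:268,280:352].astype(int)
np.savez('cl.npz',W=W,img=img)
br=(img[...,0]>200)&(img[...,2]<120)
wh=(img.min(-1)>200)
for nm,m in(('brass',br),('white',wh)):
    P=W[m];print(nm,m.sum(),np.round([np.percentile(P@u,[2,50,98]),np.percentile(P@v,[2,50,98]),np.percentile(P[:,2],[2,50,98])],4).tolist())
m=wh&(abs(W@v+.18)<.012)&(W@u>.638)&(W@u<.66);P=W[m];print('steel',m.sum(),np.round([np.percentile(P@u,[2,50,98]),np.percentile(P@v,[2,50,98]),np.percentile(P[:,2],[2,50,98])],4).tolist())
rl=(img[...,0]>100)&(img[...,0]<160)&(img[...,2]<60);P=W[rl];print('rail z',np.percentile(P[:,2],[10,50,90]))
E
```

```text
brass 430 [[0.6529, 0.6624, 0.6704], [-0.1913, -0.184, -0.1765], [0.119, 0.1198, 0.1205]]
white 1002 [[0.6291, 0.6357, 0.695], [-0.199, -0.1847, -0.1696], [0.0876, 0.1198, 0.1205]]
steel 208 [[0.6381, 0.6405, 0.6464], [-0.1908, -0.1808, -0.1698], [0.1191, 0.1198, 0.1205]]
rail z [0.11341021 0.11387928 0.11439185]
```

```bash
python3 - <<'E'
from h import *
q,Q,s=pose()
p,d=manip.read_camera('wrist')
c=manip.get_calibration('wrist');H=np.array(c['hand_eye']);K=np.array(c['intrinsics'])
vv,uu=np.mgrid[150:300,240:420]
dx,dy=uu-K[0,2],vv-K[1,2];r=np.hypot(dx,dy);th=r/K[0,0]
# use fixed plane z=.1195, no depth
X=np.stack([np.sin(th)*dx/r,np.sin(th)*dy/r,np.cos(th)],-1)
dr=X@H[:3,:3].T@Q.T;o=q+Q@H[:3,3]
W=o+dr*((.1195-o[2])/dr[...,2])[...,None]
img=p[150:300,240:420].astype(int)
wh=(img.min(-1)>195); br=(img[...,0]>190)&(img[...,2]<120)&(img[...,1]>130)
U,V=W@u,W@v
lab=cv2.connectedComponents(wh.astype(np.uint8))[1]
k=lab[np.unravel_index(np.argmin((U-.636)**2+(V+.18)**2),U.shape)]
st=lab==k
for a in np.arange(.622,.652,.0015):
    m=st&(abs(U-a)<.00075); 
    if m.sum(): print('st',round(a,4),m.sum(),V[m].min().round(4),V[m].max().round(4),((V[m].min()+V[m].max())/2).round(4))
for a in np.arange(.647,.676,.0015):
    m=br&(abs(U-a)<.00075)&(abs(V+.184)<.02)
    if m.sum(): print('br',round(a,4),m.sum(),V[m].min().round(4),V[m].max().round(4),((V[m].min()+V[m].max())/2).round(4))
E
```

```text
st 0.628 6 -0.1917 -0.1747 -0.1832
st 0.6295 130 -0.1963 -0.1616 -0.1789
st 0.631 145 -0.2 -0.1618 -0.1809
st 0.6325 147 -0.2 -0.1616 -0.1808
st 0.634 144 -0.2 -0.1615 -0.1807
st 0.6355 141 -0.2 -0.1615 -0.1808
st 0.637 139 -0.2 -0.1617 -0.1809
st 0.6385 136 -0.2 -0.1616 -0.1808
st 0.64 79 -0.1996 -0.1623 -0.1809
st 0.6415 28 -0.185 -0.1763 -0.1806
st 0.643 35 -0.1858 -0.1757 -0.1807
st 0.6445 26 -0.1848 -0.176 -0.1804
st 0.646 17 -0.1831 -0.178 -0.1806
st 0.6475 8 -0.1817 -0.1796 -0.1806
br 0.6515 2 -0.1843 -0.1835 -0.1839
br 0.653 12 -0.1855 -0.1816 -0.1836
br 0.6545 21 -0.2027 -0.1807 -0.1917
br 0.656 37 -0.1892 -0.1677 -0.1784
br 0.6575 35 -0.1896 -0.1666 -0.1781
br 0.659 42 -0.1903 -0.1668 -0.1786
br 0.6605 44 -0.1916 -0.1766 -0.1841
br 0.662 43 -0.1915 -0.1764 -0.184
br 0.6635 42 -0.1915 -0.1763 -0.1839
br 0.665 42 -0.1914 -0.1766 -0.184
br 0.6665 40 -0.1913 -0.1764 -0.1839
br 0.668 39 -0.1917 -0.1768 -0.1843
br 0.6695 41 -0.1921 -0.1692 -0.1807
br 0.671 8 -0.1907 -0.1789 -0.1848
br 0.6755 1 -0.1836 -0.1836 -0.1836
```

```bash
python3 st.py; python3 - <<'E'
from h import *
c=G0+ex*.0013+v*.002
print(rel(c+n*.234,toolR(-2.451,1)))
E
```

```text
[ 0.971  0.815 -1.257  1.957  1.186  0.713  1.634] 1.001704839753239
along n 164.5 ex 108.2 v 5.7
tool-y ang -2.452 tilt [-0.004 -0.007]
F.n 0.2 F ex v -0.3 0.9 T.n 0.007 t 26.05
(array([-6.91,  8.54,  6.5 ]), array([-0.001, -0.003, -0.007]))
```

Call:
step_arm --moves "-3 0 0 0 0 0 -1; -6.9 0 0 0 0 0 -1; -6.9 3 2.3 0 0 0 -1; -6.9 6 4.6 0 0 0 -1; -6.9 8.55 6.5 0 0 -0.007 -1; -6.9 8.55 6.5 0 0 -0.007 -1; -6.9 8.55 6.5 0 0 -0.007 -1; -6.9 8.55 6.5 0 0 -0.007 -1"

```text
time_s: 26.85
tool_pos: [0.4742, -0.0729, 0.3156]
tool_rot: [-2.265, 1.13, 0.241]
wrist_force: [0.6, 0.1, 0.5]
finger_gap: 0.998
```

```bash
python3 st.py; python3 - <<'E'
from h import *
c=G0+ex*.0013+v*.002
print(rel(c+n*.1534,toolR(-2.451,1)))
p,d=shot('wrist','w17.png');cv2.imwrite('pics/w17z.png',cv2.resize(p[110:290,200:440,::-1],None,fx=3,fy=3,interpolation=2))
E
```

```text
[ 1.31   0.691 -1.444  2.204  1.104  0.627  1.7  ] 0.9975402138446402
along n 234.2 ex 2.7 v 1.8
tool-y ang -2.452 tilt [ 0.004 -0.002]
F.n 0.2 F ex v 0.7 -0.0 T.n 0.041 t 26.85
(array([8.08, 0.1 , 0.14]), array([-0.001, -0.004,  0.002]))
```

View pics/w17z.png

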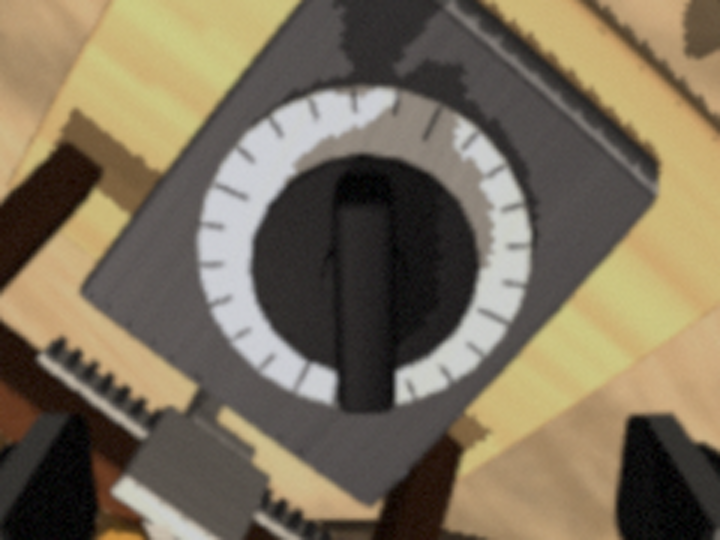

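Call:
step_arm --moves "3 0.1 0.14 0 0 0 -1; 6 0.1 0.14 0 0 0 -1; 7.5 0.1 0.14 0 0 0 -1; 8 0.1 0.14 0 0 0 -1; 8 0.1 0.14 0 0 0 -1; 8 0.1 0.14 0 0 0 1; 8 0.1 0.14 0 0 0 1; 8 0.1 0.14 0 0 0 1; 8 0.1 0.14 0 0 0 1; 8 0.1 0.14 0 0 0 1; 8 0.1 0.14 0 0 0 1; 8 0.1 0.14 0 0 0 1"

```text
time_s: 28.1
tool_pos: [0.5056, -0.0644, 0.2426]
tool_rot: [-2.265, 1.131, 0.241]
wrist_force: [-2.8, 0.2, 2.6]
finger_gap: 0.146
```

```bash
python3 st.py
```

```text
[ 1.073  0.75  -1.176  2.181  1.345  0.519  1.492] 0.1462380980145043
along n 154.2 ex 1.2 v 2.4
tool-y ang -2.452 tilt [ 0.004 -0.002]
F.n 3.5 F ex v -1.3 0.9 T.n 0.104 t 28.1
```

Call:
step_arm --moves "0.05 0 0 0.05 0 0 1; 0.1 0 0 0.09 0 0 1; 0.1 0 0 0.126 0 0 1; 0.1 0 0 0.126 0 0 1; 0 0 0 0.126 0 0 1"

```text
time_s: 28.6
tool_pos: [0.5056, -0.0645, 0.2427]
tool_rot: [-2.141, 1.131, 0.24]
wrist_force: [3.9, 1.4, -7.7]
finger_gap: 0.145
```

```bash
python3 st.py; python3 look.py 18
```

```text
[ 1.066  0.739 -1.163  2.181  1.336  0.507  1.371] 0.14545966699284207
along n 154.4 ex 1.3 v 2.3
tool-y ang -2.577 tilt [ 0.004 -0.003]
F.n -8.7 F ex v 0.5 0.4 T.n 0.103 t 28.6
```

View pics/top18z.png

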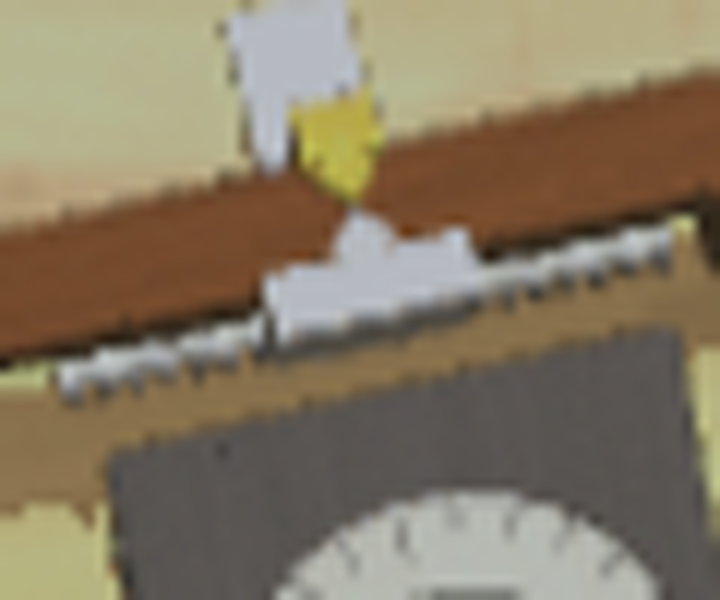

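Call:
step_arm --moves "0.15 0 0 0 0 0 1; 0.25 0 0 0 0 0 1; 0.25 0 0 0 0 0 1"

```text
time_s: 29.0
tool_pos: [0.5062, -0.0638, 0.2419]
tool_rot: [-2.148, 1.131, 0.234]
wrist_force: [-22.4, -6.6, 35.9]
finger_gap: 0.153
```

```bash
python3 st.py
```

```text
[ 1.061  0.74  -1.16   2.18   1.344  0.508  1.364] 0.15273979011973898
along n 153.4 ex 1.6 v 2.8
tool-y ang -2.576 tilt [ 0.004 -0.005]
F.n 42.4 F ex v -5.9 -0.9 T.n 0.085 t 29.0
```

Call:
step_arm --moves "0 0 0 0 0 0 1; 0 0 0 0 0 0 1; 0 0 0 0 0 0 -1; 0 0 0 0 0 0 -1; 0 0 0 0 0 0 -1; 0 0 0 0 0 0 -1; 0 0 0 0 0 0 -1; -2 0 0 0 0 0 -1; -5 0 0 0 0 0 -1; -8 0 0 0 0 0 -1; -8 0 0 0 0 0 -1"

```text
time_s: 30.1
tool_pos: [0.473, -0.0723, 0.3164]
tool_rot: [-2.151, 1.128, 0.229]
wrist_force: [-0.3, -0.9, 0.1]
finger_gap: 0.997
```

```bash
python3 st.py; python3 - <<'E'
from h import *
T=.65*u-.182*v;T[2]=.1195
q,Q,s=pose()
p,d=shot('wrist','w19.png');cv2.imwrite('pics/w19z.png',cv2.resize(p[110:290,200:440,::-1],None,fx=3,fy=3,interpolation=2))
print(rel(T+n*.195,Q))
E
```

```text
[ 1.303  0.651 -1.419  2.208  1.071  0.592  1.595] 0.9966021359349364
along n 235.3 ex 2.1 v 2.7
tool-y ang -2.576 tilt [ 0.006 -0.007]
F.n 0.3 F ex v -0.4 -0.8 T.n 0.038 t 30.1
(array([ 7.12, -9.18, -5.34]), array([-0.001,  0.001, -0.001]))
```

View pics/w19z.png

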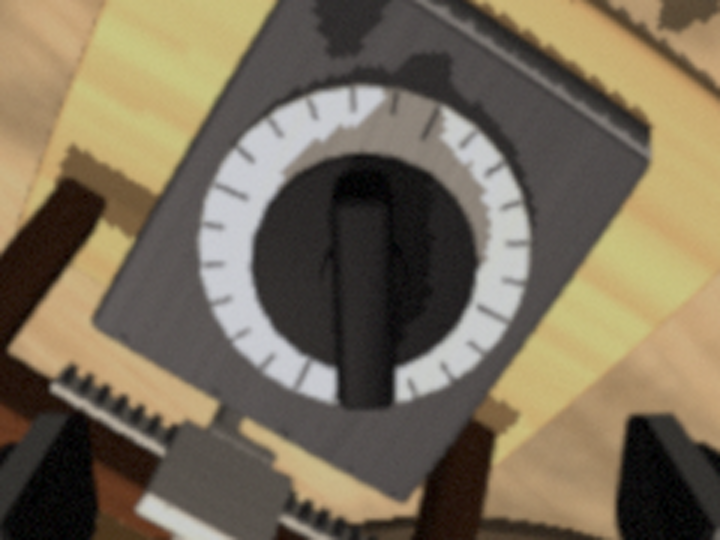

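Call:
step_arm --moves "0 -3 -1.8 0 0 0 -1; 0 -6 -3.6 0 0 0 -1; 0 -9.2 -5.3 0 0 0 -1; 3 -9.2 -5.3 0 0 0 -1; 6 -9.2 -5.3 0 0 0 -1; 7 -9.2 -5.3 0 0 0 -1; 7 -9.2 -5.3 0 0 0 -1; 7 -9.2 -5.3 0 0 0 -1"

```text
time_s: 30.95
tool_pos: [0.594, -0.0375, 0.2975]
tool_rot: [-2.15, 1.129, 0.231]
wrist_force: [-0.0, -0.0, -0.1]
finger_gap: 0.998
```

```bash
cat > meas.py <<'E'
from h import *
import sys
q,Q,s=pose()
a=0
for i in range(3):
    p,d=manip.read_camera('wrist');a=a+p/3.
img=a;cv2.imwrite('pics/m%s.png'%sys.argv[1],cv2.resize(img[190:290,260:380,::-1].astype(np.uint8),None,fx=6,fy=6,interpolation=2))
c=manip.get_calibration('wrist');H=np.array(c['hand_eye']);K=np.array(c['intrinsics'])
vv,uu=np.mgrid[150:320,220:440]
dx,dy=uu-K[0,2],vv-K[1,2];r=np.hypot(dx,dy);th=r/K[0,0]
X=np.stack([np.sin(th)*dx/r,np.sin(th)*dy/r,np.cos(th)],-1)
dr=X@H[:3,:3].T@Q.T;o=q+Q@H[:3,3]
W=o+dr*((.1195-o[2])/dr[...,2])[...,None]
img=img[150:320,220:440]
wh=(img.min(-1)>190); br=(img[...,0]>190)&(img[...,2]<120)&(img[...,1]>130)
U,V=W@u,W@v
def comp(m,u0,v0):
    n_,lab=cv2.connectedComponents(m.astype(np.uint8)); D=np.where(m,(U-u0)**2+(V-v0)**2,9); return lab==lab[np.unravel_index(np.argmin(D),U.shape)]
st=comp(wh,.636,-.184);b=comp(br,.664,-.184)
for nm,m0,lo,hi in(('st',st,.63,.65),('br',b,.650,.672)):
  for a in np.arange(lo,hi,.0015):
    m=m0&(abs(U-a)<.00075)
    if m.sum(): print(nm,round(a,4),m.sum(),V[m].min().round(4),V[m].max().round(4),((V[m].min()+V[m].max())/2).round(4))
E
python3 meas.py 20
```

```text
st 0.63 152 -0.2026 -0.1642 -0.1834
st 0.6315 149 -0.2027 -0.1642 -0.1835
st 0.633 148 -0.2026 -0.1642 -0.1834
st 0.6345 142 -0.2024 -0.1646 -0.1835
st 0.636 139 -0.2025 -0.1646 -0.1835
st 0.6375 137 -0.2023 -0.1645 -0.1834
st 0.639 98 -0.2017 -0.1649 -0.1833
st 0.6405 28 -0.1869 -0.1795 -0.1832
st 0.642 32 -0.1879 -0.1787 -0.1833
st 0.6435 28 -0.1875 -0.1791 -0.1833
st 0.645 17 -0.1863 -0.1808 -0.1836
st 0.6465 7 -0.1847 -0.1826 -0.1837
br 0.6515 5 -0.1846 -0.1828 -0.1837
br 0.653 14 -0.1859 -0.1812 -0.1835
br 0.6545 24 -0.1878 -0.1794 -0.1836
br 0.656 30 -0.1891 -0.1786 -0.1839
br 0.6575 33 -0.1888 -0.1764 -0.1826
br 0.659 42 -0.1911 -0.1764 -0.1837
br 0.6605 42 -0.1912 -0.1764 -0.1838
br 0.662 41 -0.1912 -0.1764 -0.1838
br 0.6635 40 -0.1913 -0.1765 -0.1839
br 0.665 39 -0.191 -0.1765 -0.1837
br 0.6665 39 -0.1911 -0.1765 -0.1838
br 0.668 39 -0.1912 -0.1765 -0.1839
br 0.6695 28 -0.1904 -0.1775 -0.1839
br 0.671 2 -0.1803 -0.1794 -0.1798
```

View pics/m20.png

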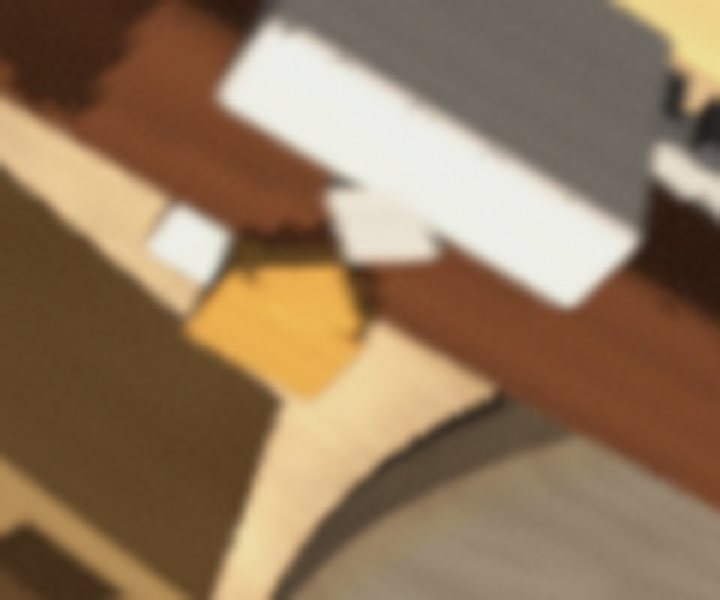

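Call:
step_arm --moves "-3 0 0 0 0 0 -1; -7 0 0 0 0 0 -1; -10 0 0 0 0 0 -1; -10 5 4 0 0 0 -1; -10 10 8 0 0 0 -1; -10 13 12 0 0 0 -1; -10 13 12 0 0 0 -1; -10 13 12 0 0 0 -1"

```text
time_s: 31.9
tool_pos: [0.3876, -0.0556, 0.3115]
tool_rot: [-2.159, 1.135, 0.221]
wrist_force: [0.1, -0.7, -0.4]
finger_gap: 1.0
```

```bash
python3 - <<'E'
from h import *
for nm in('top','scene'):
    p,d=shot(nm,nm+'_end.png');c=manip.get_calibration(nm);K=np.array(c['intrinsics'])
    vv,uu=np.mgrid[:400,:640]
    P=np.stack([(uu-K[0,2])/K[0,0],(vv-K[1,2])/K[1,1],np.ones_like(uu)],-1)*d[...,None]
    W=(P-np.array(c['t']))@np.array(c['R'])
    e,f,h=W@ex,W@v,W@n
    m=(np.hypot(e-.5315,f+.187)<.028)&(h<-.1)&(h>-.2)
    H=np.histogram(h[m],np.arange(-.19,-.11,.002));print(nm,[(round(a,3),k) for a,k in zip(H[1],H[0]) if k>15])
a=cv2.imread('pics/top_end.png');cv2.imwrite('pics/te.png',cv2.resize(a[110:310,240:480],None,fx=3,fy=3))
b=cv2.imread('pics/scene_end.png');cv2.imwrite('pics/se.png',cv2.resize(b[130:330,190:430],None,fx=3,fy=3))
print(manip.get_state()['dq'])
E
```

```text
top [(np.float64(-0.164), np.int64(39)), (np.float64(-0.162), np.int64(100)), (np.float64(-0.16), np.int64(119)), (np.float64(-0.158), np.int64(23)), (np.float64(-0.13), np.int64(41)), (np.float64(-0.128), np.int64(59)), (np.float64(-0.126), np.int64(25))]
scene [(np.float64(-0.174), np.int64(45)), (np.float64(-0.162), np.int64(56)), (np.float64(-0.16), np.int64(106)), (np.float64(-0.158), np.int64(42)), (np.float64(-0.156), np.int64(21)), (np.float64(-0.154), np.int64(22)), (np.float64(-0.152), np.int64(19)), (np.float64(-0.15), np.int64(24)), (np.float64(-0.148), np.int64(22)), (np.float64(-0.146), np.int64(21)), (np.float64(-0.144), np.int64(21)), (np.float64(-0.142), np.int64(24)), (np.float64(-0.14), np.int64(16)), (np.float64(-0.138), np.int64(26)), (np.float64(-0.136), np.int64(16)), (np.float64(-0.134), np.int64(21)), (np.float64(-0.132), np.int64(18)), (np.float64(-0.13), np.int64(42)), (np.float64(-0.128), np.int64(72)), (np.float64(-0.126), np.int64(42))]
[-0.02770041  0.02564965  0.00365985 -0.05193812  0.00414061  0.00112737
 -0.0019026 ]
```

View pics/te.png

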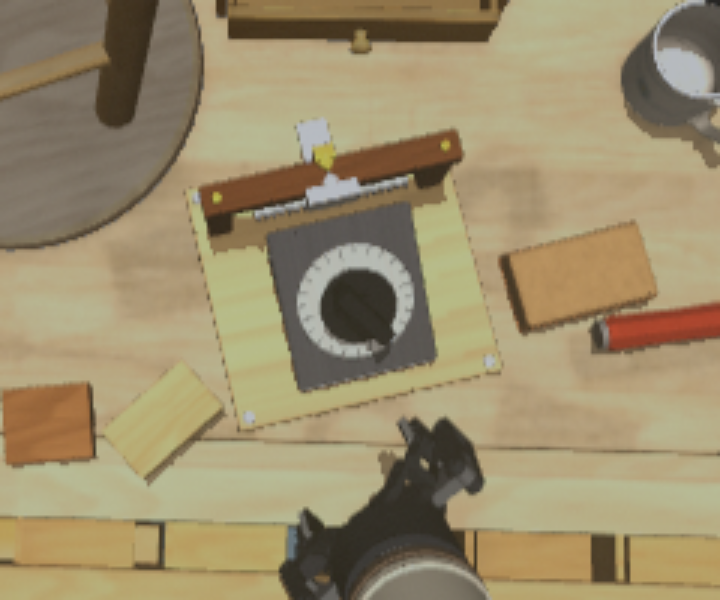

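View pics/se.png

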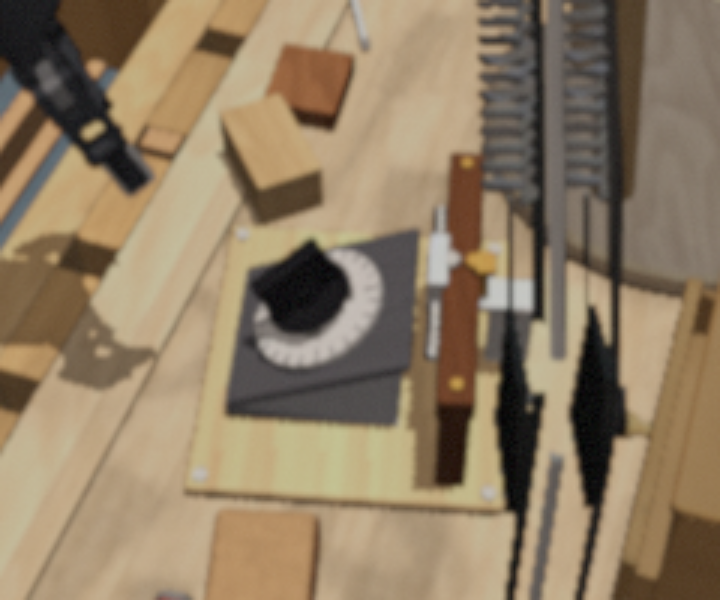

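```bash
python3 - <<'E'
from h import *
a=0
for i in range(4):
    p,d=manip.read_camera('top');a=a+p/4.
K=6
big=cv2.resize(a[140:200,310:390].astype(np.float32),None,fx=K,fy=K,interpolation=1)
vv,uu=np.mgrid[:big.shape[0],:big.shape[1]]
c=manip.get_calibration('top');Km=np.array(c['intrinsics']);R=np.array(c['R']);o=-R.T@np.array(c['t'])
px=310+(uu+.5)/K-.5;py=140+(vv+.5)/K-.5
dr=np.stack([(px-Km[0,2])/Km[0,0],(py-Km[1,2])/Km[1,1],np.ones_like(px)],-1)@R
W=o+dr*((.1195-o[2])/dr[...,2])[...,None];U,V=W@u,W@v
wh=(big.min(-1)>160);br=(big[...,0]-big[...,2]>70)&(big[...,1]>135)
for nm,m0,lo,hi in(('st',wh,.63,.648),('br',br,.652,.672)):
  for a_ in np.arange(lo,hi,.002):
    m=m0&(abs(U-a_)<.001)&(abs(V+.184)<.023)
    if m.sum(): print(nm,round(a_,4),V[m].min().round(4),V[m].max().round(4),((V[m].min()+V[m].max())/2).round(4))
E
```

```text
st 0.63 -0.2069 -0.1611 -0.184
st 0.632 -0.2069 -0.1668 -0.1868
st 0.634 -0.204 -0.1661 -0.185
st 0.636 -0.2037 -0.1659 -0.1848
st 0.638 -0.2039 -0.1663 -0.1851
st 0.64 -0.2036 -0.171 -0.1873
st 0.642 -0.19 -0.181 -0.1855
st 0.644 -0.1892 -0.1819 -0.1856
st 0.646 -0.1877 -0.1839 -0.1858
br 0.652 -0.1881 -0.1835 -0.1858
br 0.654 -0.1897 -0.1817 -0.1857
br 0.656 -0.1903 -0.1809 -0.1856
br 0.658 -0.1923 -0.1785 -0.1854
br 0.66 -0.1939 -0.1783 -0.1861
br 0.662 -0.1941 -0.1784 -0.1862
br 0.664 -0.1937 -0.1787 -0.1862
br 0.666 -0.1933 -0.1784 -0.1858
br 0.668 -0.1933 -0.1784 -0.1858
br 0.67 -0.1929 -0.1921 -0.1925
```

The top camera, measured the same way, puts the steel point at −185.6 mm and the brass at −185.8 mm, so both views agree to about 0.2 mm.

```bash
python3 -c "
from h import *
print(manip.job_done())"
```

```text
the job is handed in; nothing more can be done
None
```

The stop is set level with the marker, and I handed the job in at about 32 s with the gripper well clear of everything.

- **Engaging the knob:** I pressed it in while turning it anticlockwise. It dropped into the dial and went the full 8 mm. Depth readings at the end still put its skirt 8 mm lower than at the start.
- **Backing off and returning:** I drove the stop anticlockwise to about 16.5 mm left of the marker. I then came up clockwise only, with a pause to let go and measure, then a final clockwise turn.
- **Letting go:** After the last release, the bar stood against the dial ticks as it had after the previous clockwise release, so the slack is still taken up clockwise.
- **Final gap:** The two points are level to about 0.2 mm in both the wrist view and the top view.
- **Disagreeing measurements:** Before the final turn, reading the tip pixels by eye gave 1.4 mm in the top view and 3.3 mm in the scene view. The wrist view gave 3.2 mm by outline. I went by the outline fits, which agree.
- **Forces:** One press on the fully seated knob briefly reached 42 N at the wrist, through the finger grip.
- **Bystanders:** The pine block, cork block and walnut offcut look unmoved in the before and after pictures. I did not measure their positions.

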